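Nip a tube up in a ratchet clamp

ROBOT

A 6-joint arm with a two-finger parallel gripper is mounted at the origin on the work surface. World frame = base frame: x ahead of the robot, y to its left, z up, the work surface at z = 0. Lengths are in m, angles in degrees, forces in N, time in s.
With the tool pointing down it reaches from about 0.4 to 0.825 m from the base axis. Payload 7 kg.
Tool frame: the origin (TCP) lies on the centre line of the jaws, within the pads' length; the fingertips stand 17 mm ahead of it and the grasp point (between the pads) lies 2 mm behind it; z points along the fingers, y is the direction in which the jaws open and shut (so a half turn about z gives the same grasp; the last joint's range is limited). The gripper opens to 88 mm and grips with 3 to 60 N. Pads are 19 mm wide; open, the fingers measure 130 mm over their backs; the gripper's body (78 mm by 193 mm) begins 47 mm behind the grasp point.
Start: joints at [-58.149, 20.546, 0.682, 0, -70.136, -16.507], TCP at [0.179, -0.651, 0.244] pointing down, gripper open.
Joint ranges: [-176.03, 176.03], [-82.01, 121.73], [-58.28, 71.71], [-173.87, 95.51], [-174.79, -0.11], [-173.66, 173.66]. Speed limits (degrees/s): [136.94, 136.94, 172.46, 180, 180, 180].

INTERFACE

Orientations are given as [roll, pitch, yaw] about the fixed x, y, z axes, in that order (R = Rz(yaw) Ry(pitch) Rx(roll)).
In Python, from plant import telemetry, vision, close_job, recognise, silhouettes, place_of gives the robot as it stands.
- The arm moves only by the shell command python3 -m handwheel 'ROWS'. ROWS is JSON, a list that holds one entry, the list of rows, each a list of 5 numbers: the shift along the tool's x, y, z in m, then the turn about the tool's z in rad, then the closure, from 0 (fully open) to 1 (shut). In form: [[[tx, ty, tz, yaw, gripper], ...]]. A call has 1 to 20 rows; each row shifts and turns the commanded pose from where the row before left it, along the tool's axes as they then stand; what a row does not reach is not made up. A row lasts 1/12 s, in which the tool goes at most 41.7 mm and 7.16 degrees, less where a joint would pass 70% of its speed; a pose out of reach is approached as far as the arm can. A call with a gripper value outside its range is refused whole. The fingers move at their own pace and stop on an object; the grip force is fixed at half the most. Time passes only in rows, so rows that do not move let the fingers close. It gives the time, the measured TCP pose, the force and the opening at its end, in the units of the state.
- telemetry.get_obs(): the state, without advancing time (a new reading comes with each control period).
- vision.snapshot(name): name is "scene" or "top"; returns a dict with "color" (420x560x3 uint8, red, green, blue), "mtx" (3x3 intrinsics, pixels), "cam_to_world" (4x4, takes a point from camera to world coordinates). Camera axes: x right, y down, z forward; pixel columns grow to the right and rows downward; lengths in m; the calibration is good to about 2 mm. A picture is of the moment at which its call begins. There is no depth.
- close_job(): hands the job in, once; it reports no verdict.
Trained networks look in a picture, given as the dict that the camera call returned (one of the last four; its "shot" number tells which), for a name from the list of things; names that differ only in an ending like _2 or _b are one class to them, and where a whole thing is asked for, a point or a joint stands for the part that bears it (a point fixed in the world has none). Each returns a list of dicts, best first, with "conf" (0 to 1); they miss things now and then, are a little off and sometimes report something else, mostly with a low value. They report only what shows in the picture. A call takes as long as a camera call. They do not tell look-alikes from the thing itself.
- recognise(name, picture): "xy" ([column, row] in pixels, amid what is visible of it).
- silhouettes(name, picture): "region" (420x560 bool, what is visible of it) and "xy" ([column, row] in pixels, amid what is visible of it).
- place_of(name, picture): "xy" ([column, row] in pixels: a listed point, or the origin of a listed thing).
The state is a dict: "clock": time; "joint_pos": joint angles; "qvel": joint speeds; "tau": joint torques, N m; "tool_pos": TCP position; "orientation": TCP orientation; "force": force on the tool from outside, world axes, zero at the start; "moment": the same for the moment, N m; "opening": finger opening in m.
Only numpy, scipy, OpenCV 4.12 (cv2) and the standard library are available. Lean on these libraries where they do the work, as an engineer would, in place of code of your own. Each camera call takes 0.05 s, during which the arm holds its last target.

TASK

Clamp the piece of steel tube for welding: set the ratchet wrench down fully home on the clamp's upright drive hexagon and work its handle back and forth between the pins, clockwise to drive, until the pad holds the tube against the stop with about 70 N (at least 40 N; at that point the wrench is clearly stiffer to pull than while running in), and never over-tighten it beyond 110 N. Then lift the wrench off and lay it flat on the bench clear of the clamp; turn the hexagon only with the wrench, do not drop the wrench, and leave the other things where they are.

Things in the scene. Friction and masses are not known exactly. Their poses are not given: they have to be found in the camera images.
- wrench: The ratchet wrench, lying flat, right side up: a thick round steel ring head (diameter 68, height 22 mm), then a straight handle along the wrench's -x: a neck 22 mm wide and 20 high to 80 mm from the socket axis, then a bar 16 wide and 18 high to 190 mm. One flat underside. About 0.37 kg, centre of mass about 50 mm from the socket axis. Origin on the socket axis at the underside; z up
- wrench_grip (a point): Point to hold on the ratchet wrench: on its handle bar (16 mm wide), 105 mm from the socket axis, 9 mm above the wrench's underside (half-way up). x axis: along the handle towards the ring head; z up
- socket_mid (a point): Centre of the socket's lower mouth, level with the wrench's underside. The socket is a hexagonal hole through the ring head, 32.2 mm across flats; its y axis (and every 60 degrees) points at a flat. One-way drive: swung clockwise seen from above the wrench carries the socket along, after up to 0.15 rad idle plus about 0.3 rad play; anticlockwise it clicks over it freely (about 0.1 N m)
- nut_seat (a point): On the axis of the clamp's upright drive hexagon, at the flange on which the wrench's underside rests when fully home, 42 mm above the bench. The hexagon is 30 mm across flats and rises 12 mm from here, then tapers over 7 mm more to 22 mm across flats. The y axis (and every 60 degrees) points at a flat. The socket drops on when turned within about 8 degrees of it, else it stays up on top
- nut: The same drive hexagon with its flange (diameter 42 mm); origin on its axis at bench height, z up. Clockwise seen from above closes the clamp: the jaw advances 6 mm per radian. Stiff: 0.75 N m while it turns free, plus 0.06 N m for every 10 N on the tube. Felt with the wrench held still just after a pull: about 0.45 N m free, 0.85 N m at 70 N on the tube. It stays where it is left
- clamp: Ratchet clamp, bolted down: dark base plate 262 x 115 x 10 mm, grey housing 70 x 60 mm, top 38 mm above the bench. Origin on the hexagon's axis at bench height; +x towards jaw and stop, the plate spans x = -75 to 187 mm. Two pins (diameter 14, tops 80 mm above the bench) stand 58 mm from the axis, 1.0 rad either side of -x: the handle, over -x between them, can swing 0.7 rad either way
- pad: Spring-backed steel pad on the jaw, 50 wide x 22 high, moves along the clamp's +x with the jaw. Its face is 69.5 mm along +x from its origin and 24 mm above the bench; the origin is on the hexagon's axis while the clamp is fully open, as at the start. The spring gives 1 mm per 25 N: once the tube is against the stop, force grows about 130 N per radian of the hexagon
- stop_face (a point): Middle of the stop block's face that the tube is pressed against, 24 mm above the bench; x axis away from the tube. The block (24 x 90 mm, top 36 mm above the bench) is fixed on the clamp's base plate; two pins (diameter 14, tops 80 mm above the bench) stand on it, 12 mm behind the face and 30 mm to either side
- tube: The workpiece: a loose closed-end piece of rectangular steel tube, 40 (x) x 100 (y) x 26 mm high, about 0.35 kg, lying on the base plate between pad and stop, its long side across. Origin at the centre of its underside
- spanner: bystander: plain fixed open-end/ring spanner, flat steel bar 200 x 38 x 8 mm lying along its x, no thick ring head; not the tool for this job. Origin at the centre of its underside
- hammer: bystander: hammer 260 mm long lying flat with wooden handle. Origin under its middle
- brush: bystander: wooden-handled brush 200 mm long. Origin under its middle
- spray_can: bystander: upright plain metal can, diameter 62, height 170 mm. Origin at the centre of its foot
- big_nut: bystander: loose black hexagon nut lying flat on the bench, 36 mm across flats, 16 mm high. Not the clamp's hexagon. Origin at the centre of its underside
- offcut: bystander: flat steel offcut 85 x 45 x 12 mm. Origin at the centre of its underside
- g_clamp: bystander: small grey C-shaped hand clamp lying flat, about 85 x 115 x 12 mm. Origin at the middle of its back bar's underside
There are look-alikes about, which are no part of the job. Leave any blue look-alike of the wrench alone.

How it is judged:
By the outcome, as a careful person would: the job done as asked, in the order asked, and still so for the second after the job is handed in, with the robot touching nothing.
It also fails if it takes over 72 s, if anything falls off the work surface, if the arm or the gripper's body presses on something with over 40 N, if the wrist force passes 120 N, or if a joint passes its speed limit or range.

## Working session

There is one attempt and no reset: what is moved stays moved. The work goes in short steps, Python scripts to look and compute and a shell command to move; the robot and the scene stay as the last step left them, time stands still between calls to the robot, and variables do not carry over. Pictures are saved under pics/ and viewed, and the job is handed in when it is done.

```bash
ls; mkdir -p pics; python3 - <<'E'
from plant import telemetry, vision, recognise, place_of
import cv2
print(telemetry.get_obs())
for n in ("scene","top"):
    s=vision.snapshot(n); cv2.imwrite(f"pics/{n}0.png",s["color"][...,::-1]); print(n,s["mtx"],s["cam_to_world"])
    for k in ["wrench","wrench_grip","socket_mid","nut_seat","nut","clamp","stop_face","pad","tube","spanner"]:
        print(k,[( [round(float(v),1) for v in d["xy"]],round(d["conf"],2)) for d in place_of(k,s)])
E
```

```text
pics
{'clock': 0.0, 'joint_pos': array([-5.81511217e+01,  2.05922272e+01,  6.34941462e-01, -2.13459223e-02,
       -7.01361926e+01, -1.65087462e+01]), 'qvel': array([-0.05798605, -0.05284308, -0.11630288,  0.0012777 ,  0.01181054,
       -0.13177134]), 'tau': array([-2.29553414e-03, -5.82726073e+01,  2.93044996e+01,  6.99730843e+00,
        6.79521851e-03, -1.35986215e-04]), 'tool_pos': array([ 0.1784553 , -0.6505091 ,  0.24261874]), 'orientation': array([ 1.79904673e+02, -7.32637557e-03, -1.64667131e+02]), 'force': array([-0.5651536 , -0.57378119,  0.13565566]), 'moment': array([0.04463619, 0.03604807, 0.00173977]), 'opening': 0.08755415883972839}
scene [[385.44035597   0.         280.63578374]
 [  0.         385.44035597 210.50632011]
 [  0.           0.           1.        ]] [[-8.72862888e-01  2.58942560e-01 -4.13592952e-01  9.91918443e-01]
 [ 4.87964946e-01  4.64525574e-01 -7.38989988e-01  9.20966983e-01]
 [ 7.68543953e-04 -8.46855798e-01 -5.31822026e-01  7.44372030e-01]
 [ 0.00000000e+00  0.00000000e+00  0.00000000e+00  1.00000000e+00]]
wrench [([388.0, 245.1], 0.96), ([235.2, 
[... 537 characters left out ...]
577]
 [  0.           0.           1.        ]] [[-0.02907776 -0.99498781  0.09567517  0.32643962]
 [-0.99951815  0.02998251  0.00803227 -0.00725941]
 [-0.0108606  -0.09539551 -0.9953802   1.48571618]
 [ 0.          0.          0.          1.        ]]
wrench [([410.1, 319.0], 0.85), ([392.8, 196.2], 0.68), ([204.0, 308.5], 0.56)]
wrench_grip [([381.9, 230.9], 0.77), ([213.7, 273.1], 0.68), ([443.1, 294.5], 0.55)]
socket_mid [([410.2, 315.7], 0.69), ([205.0, 307.6], 0.58), ([393.2, 194.7], 0.47)]
nut_seat [([285.2, 182.3], 0.47)]
nut [([282.2, 181.5], 0.73)]
clamp [([288.0, 184.7], 0.81)]
stop_face [([296.4, 139.1], 0.71)]
pad []
tube [([294.1, 154.7], 0.91)]
spanner [([184.2, 176.8], 0.83)]
```

View pics/scene0.png

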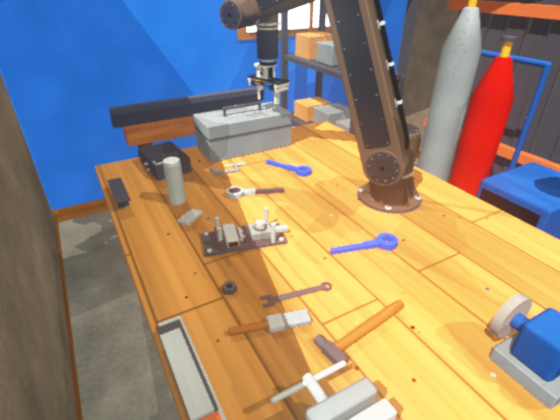

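View pics/top0.png

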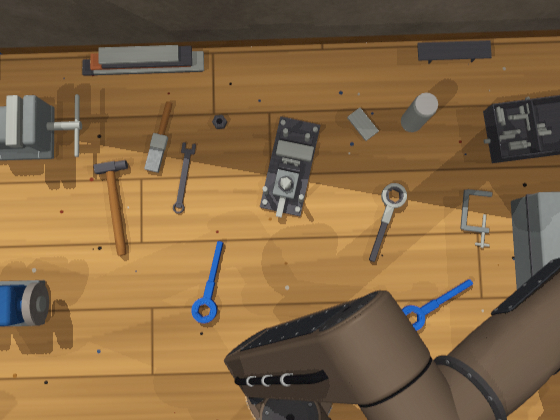

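The candidates for the wrench in the top view are the grey ring wrench (393,196), blue look-alikes at (205,308) and (412,318), and the thin spanner (184,177). By the description it is the grey one. I'll check it in a close crop.

```bash
cat > h.py <<'E'
import numpy as np, cv2
from plant import telemetry, vision, recognise, place_of, silhouettes
def ray(s,uv):
    M=s["mtx"];T=s["cam_to_world"]
    d=T[:3,:3]@np.array([(uv[0]-M[0,2])/M[0,0],(uv[1]-M[1,2])/M[1,1],1.0]); return T[:3,3],d
def onz(s,uv,z):
    o,d=ray(s,uv); return (o+d*(z-o[2])/d[2])[:2]
def proj(s,p):
    T=s["cam_to_world"];c=T[:3,:3].T@(np.asarray(p,float)-T[:3,3]); q=s["mtx"]@c; return q[:2]/q[2]
def crop(s,x0,y0,x1,y1,k,fn):
    cv2.imwrite(fn,cv2.resize(s["color"][y0:y1,x0:x1,::-1],None,fx=k,fy=k,interpolation=cv2.INTER_CUBIC))
E
python3 - <<'E'
from h import *
s=vision.snapshot("top"); c=vision.snapshot("scene")
crop(s,345,170,435,270,6,"pics/w1.png"); crop(s,250,105,330,225,5,"pics/c1.png"); crop(c,190,150,300,260,5,"pics/s1.png")
np.set_printoptions(precision=4,suppress=True)
for k,z in [("wrench",0),("wrench_grip",.009),("socket_mid",0),("nut_seat",.042),("nut",0),("clamp",0),("stop_face",.024),("tube",.01)]:
    for n,p in (("top",s),("scene",c)):
        for d in place_of(k,p): print(k,n,np.round(d["xy"],1),round(d["conf"],2),onz(p,d["xy"],z))
# silhouette fits
for k in ("wrench","clamp"):
    for d in silhouettes(k,s):
        print(k,d["xy"],d["conf"],d["region"].sum())
E
```

```text
wrench top [204.6 307.6] 0.82 [0.222 0.224]
wrench top [408.1 315.2] 0.74 [ 0.1861 -0.3274]
wrench top [391.  198.9] 0.66 [ 0.5045 -0.2965]
wrench scene [232.  197.1] 0.96 [ 0.529 -0.289]
wrench scene [387.1 245.9] 0.79 [0.2212 0.235 ]
wrench scene [299.1 172.8] 0.78 [ 0.1948 -0.3409]
wrench scene [232. 191.] 0.45 [ 0.5101 -0.3333]
wrench scene [259.4 189.4] 0.33 [ 0.4098 -0.2923]
wrench_grip top [381.7 231.5] 0.71 [ 0.4145 -0.2651]
wrench_grip top [214.9 274.8] 0.71 [0.3101 0.1932]
wrench_grip top [442.5 294.6] 0.59 [ 0.2392 -0.4209]
wrench_grip scene [283.2 163.7] 0.79 [ 0.2191 -0.437 ]
wrench_grip scene [357.3 246. ] 0.66 [0.3124 0.1983]
wrench_grip scene [258.8 189.7] 0.62 [ 0.42   -0.2766]
socket_mid top [410.  318.4] 0.65 [ 0.1774 -0.3321]
socket_mid top [205.6 305.3] 0.55 [0.2281 0.2212]
socket_mid top [390.9 197.1] 0.49 [ 0.5095 -0.2965]
socket_mid scene [235.  197.6] 0.63 [ 0.5205 -0.2798]
socket_mid scene [388.7 244.5] 0.52 [0.2117 0.2319]
socket_mid scene [302. 176.] 0.37 [ 0.1999 -0.3092]
nut_seat top [285.4 179.1] 0.54 [ 0.5619 -0.0063]
nut_seat scene [258.7 225.9] 0.51 [ 0.5529 -0.008 ]
nut_seat scene [222.7 232. ] 0.42 [ 0.667  -0.0328]
nut top [283.9 186.1] 0.64 [ 0.5493 -0.0016]
nut scene [261.7 237.9] 0.54 [0.549  0.0032]
clamp top [286.2 185. ] 0.93 [ 0.5522 -0.008 ]
clamp scene [262.9 238.3] 0.81 [0.5465 0.0071]
clamp scene [229.8 288.8] 0.18 [0.7319 0.1713]
stop_face top [296.  141.5] 0.69 [ 0.6686 -0.0386]
stop_face scene [223.8 233.8] 0.56 [ 0.6593 -0.0462]
tube top [293.1 154.5] 0.84 [ 0.6354 -0.0297]
tube scene [233.1 243.7] 0.85 [ 0.6475 -0.0008]
tube scene [258.  224.1] 0.53 [ 0.5302 -0.0612]
tube scene [230.2 290.5] 0.42 [0.737  0.1879]
wrench [387.7, 206.6] 0.68 713
wrench [427.1, 303.3] 0.65 691
wrench [210.5, 294.0] 0.6 826
clamp [287.1, 178.1] 0.62 2923
```

```bash
python3 -m handwheel --help 2>&1 | head -20
```

```text
invalid input: not JSON, or not a number
```

View pics/w1.png

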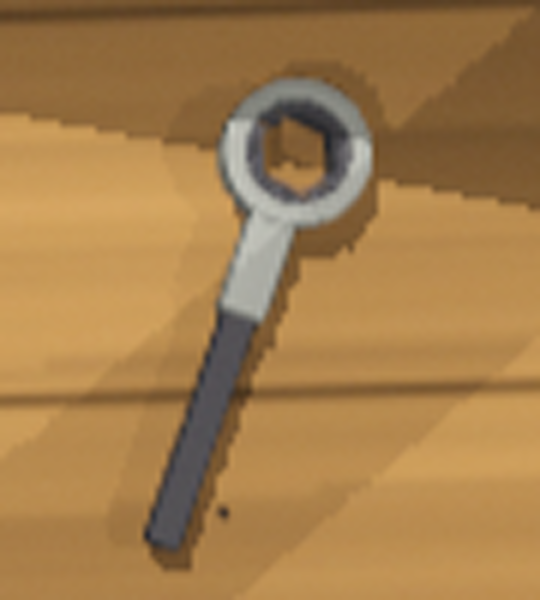

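View pics/c1.png

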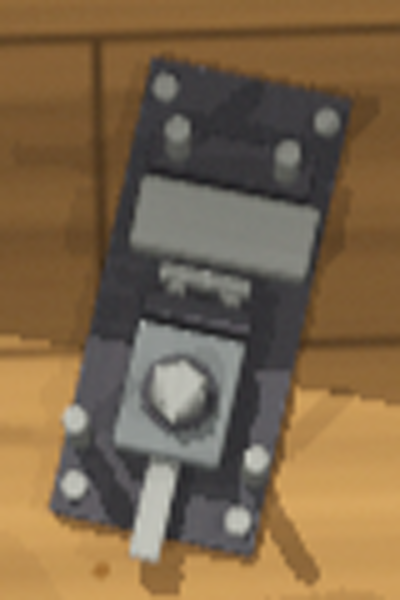

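View pics/s1.png

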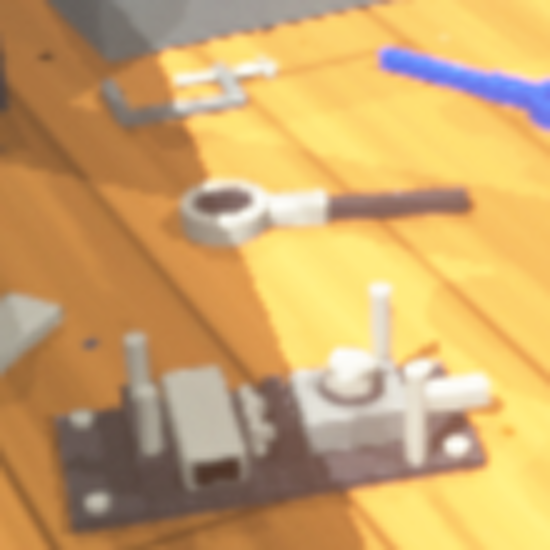

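The crop confirms it: a grey ring head at about (394,195) and a dark handle down to (372,260). The clamp's hexagon is at about (285,183) and the pins, tube, pad and stop are visible. Next I'll fit the poses from picture features.

```bash
cat > fit.py <<'E'
from h import *
from scipy.optimize import least_squares
np.set_printoptions(precision=4,suppress=True)
t=vision.snapshot("top"); c=vision.snapshot("scene")
def T(x,y): return np.array([250+(x+.5)/5-.5,105+(y+.5)/5-.5])
def S(x,y): return np.array([190+(x+.5)/5-.5,150+(y+.5)/5-.5])
def W(x,y): return np.array([345+(x+.5)/6-.5,170+(y+.5)/6-.5])
px,py=-.058*np.cos(1),.058*np.sin(1)
obs=[(t,T(75,414),(px,py,.08)),(t,T(257,454),(px,-py,.08)),
(t,T(155,60),(.187,.0575,.01)),(t,T(350,99),(.187,-.0575,.01)),(t,T(52,510),(-.075,.0575,.01)),(t,T(253,552),(-.075,-.0575,.01)),
(t,T(177,122),("s",.03,.08)),(t,T(288,148),("s",-.03,.08)),
(c,S(380,287),(px,-py,.08)),(c,S(413,366),(px,py,.08)),(c,S(135,337),("s",-.03,.08)),(c,S(143,387),("s",.03,.08))]
def res(p,full=False):
    x,y,a,s,dx,dy=p; ca,sa=np.cos(a),np.sin(a); r=[]
    for cam,uv,q in obs:
        X=s+.012 if q[0]=="s" else q[0]
        w=(x+ca*X-sa*q[1],y+sa*X+ca*q[1],q[2])
        r+=list(proj(cam,w)-uv+(np.array([dx,dy]) if cam is c else 0))
    return np.array(r+[dx/3,dy/3])
f=least_squares(res,[.55,0,-.2,.116,0,0],loss="soft_l1"); print("clamp",f.x,np.degrees(f.x[2])); print(f.fun[:-2].reshape(-1,2))
ring=onz(t,W(296,152),.022); end=onz(t,W(165,543),.018); nk=onz(t,W(241,312),.019)
print("ring",ring,"end",end,"len",np.linalg.norm(ring-end),"yaw",np.degrees(np.arctan2(*(ring-end)[::-1])), "neck",nk, np.linalg.norm(ring-nk))
E
python3 fit.py
```

```text
clamp [ 0.5524 -0.0065 -0.2467  0.1212  0.6131 -0.2607] -14.133926950868313
[[ 0.1718  0.5274]
 [ 0.0784  0.4316]
 [-0.6723 -1.3184]
 [ 0.6034 -0.5308]
 [-0.68   -0.2896]
 [-0.0075  0.256 ]
 [ 0.2449  0.4607]
 [ 0.1468 -0.0096]
 [-0.1337 -0.2145]
 [ 0.4448  0.0286]
 [-0.6206 -0.1174]
 [ 0.19    0.3455]]
ring [ 0.5125 -0.3007] end [ 0.3374 -0.234 ] len 0.1873740887270067 yaw -20.8557614284182 neck [ 0.4406 -0.2729] 0.07707467078438335
```

```bash
python3 -m handwheel '[[[-0.0275,0.0259,0,0,0],[-0.0275,0.0259,0,0,0],[-0.0275,0.0259,0,0,0],[-0.0275,0.0259,0,0,0],[-0.0275,0.0259,0,0,0],[-0.0275,0.0259,0,0,0],[-0.0275,0.0259,0,0,0],[-0.0275,0.0259,0,0,0],[-0.0275,0.0259,0,0,0],[-0.0275,0.0259,0,0,0],[-0.0275,0.0259,0,0,0],[-0.0275,0.0259,0,0,0],[0,0,0.02,0.105,0],[0,0,0.02,0.105,0],[0,0,0.02,0.105,0],[0,0,0.02,0.105,0],[0,0,0.02,0.105,0],[0,0,0.02,0.105,0],[0,0,0,0,0]]]'
python3 - <<'E'
from h import *
s=vision.snapshot("top"); c=vision.snapshot("scene")
crop(s,345,170,445,280,5,"pics/w2.png"); crop(c,200,120,300,230,5,"pics/s2.png")
o=telemetry.get_obs(); print(o["tool_pos"],o["orientation"],o["clock"],o["joint_pos"],o["force"],o["moment"])
print(proj(c,(.5125,-.3007,.022)),proj(c,(.3374,-.234,.018)))
E
```

```text
clock: 3.78
tool_pos: [0.4124, -0.2631, 0.1203]
orientation: [-180.0, -0.3, 158.9]
force: [-1.7, 0.2, -0.1]
opening: 0.0878
[ 0.41443911 -0.26397538  0.12368853] [-1.79968569e+02 -6.81941819e-02  1.59466142e+02] 3.8833 [-9.50516190e+00  1.00448357e+01 -3.13427348e+01  2.37058255e-02
 -4.86853795e+01 -1.01044339e+02] [0.96518212 1.19402305 0.41201973] [-0.04698079 -0.07612724 -0.00916493]
[234.38594671 189.77336065] [282.46363141 187.32090751]
```

View pics/s2.png

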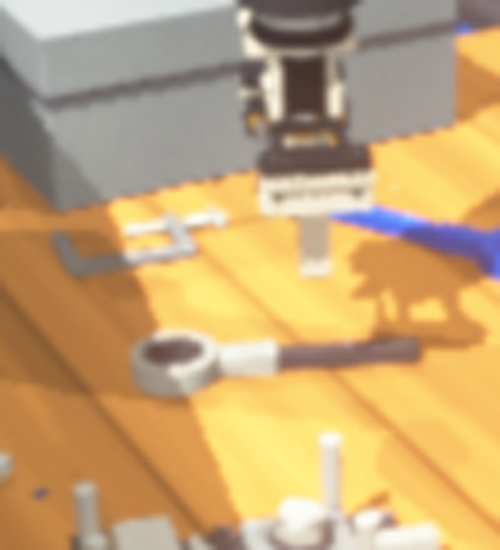

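View pics/w2.png

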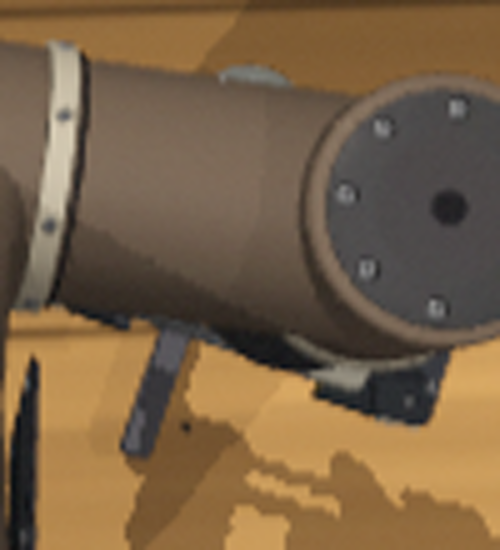

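The other half-turn keeps joint 6 away from its limit during the swings at the clamp, so I'll turn now, while descending.

```bash
python3 -m handwheel '[[[0,0,0.003,-0.124,0],[0,0,0.003,-0.124,0],[0,0,0.003,-0.124,0],[0,0,0.003,-0.124,0],[0,0,0.003,-0.124,0],[0,0,0.003,-0.124,0],[0,0,0.003,-0.124,0],[0,0,0.003,-0.124,0],[0,0,0.003,-0.124,0],[0,0,0.003,-0.124,0],[0,0,0.003,-0.124,0],[0,0,0.003,-0.124,0],[0,0,0.003,-0.124,0],[0,0,0.003,-0.124,0],[0,0,0.003,-0.124,0],[0,0,0.003,-0.124,0],[0,0,0.003,-0.124,0],[0,0,0.003,-0.124,0],[0,0,0.003,-0.124,0],[0,0,0.003,-0.124,0]]]' && python3 -m handwheel '[[[0,0,0,-0.111,0],[0,0,0,-0.111,0],[0,0,0,-0.111,0],[0,0,0,-0.111,0],[0,0,0,-0.111,0],[0,0,0,-0.111,0],[0,0,0.01,0,0],[0,0,0.01,0,0],[0,0,0,0,0]]]'
python3 - <<'E'
from h import *
o=telemetry.get_obs(); print(o["tool_pos"],o["orientation"],o["clock"],o["joint_pos"],o["force"],o["moment"])
c=vision.snapshot("scene"); crop(c,200,120,300,230,5,"pics/s3.png")
E
```

```text
clock: 5.55
tool_pos: [0.416, -0.2643, 0.0653]
orientation: [-179.9, -0.1, -58.1]
force: [0.6, -0.4, -0.5]
opening: 0.0878
clock: 6.3
tool_pos: [0.415, -0.264, 0.0439]
orientation: [-180.0, -0.0, -20.3]
force: [-0.2, 0.7, 0.5]
opening: 0.0877
[ 0.41497886 -0.26400397  0.04387856] [-1.79995755e+02 -2.96636880e-02 -2.03186191e+01] 6.3 [-9.51053496e+00  1.67457439e+01 -3.61979292e+01  2.31228856e-03
 -3.70263933e+01  7.91900713e+01] [-0.20942716  0.67877203  0.52231883] [-0.05449664  0.2028049   0.06106422]
```

View pics/s3.png

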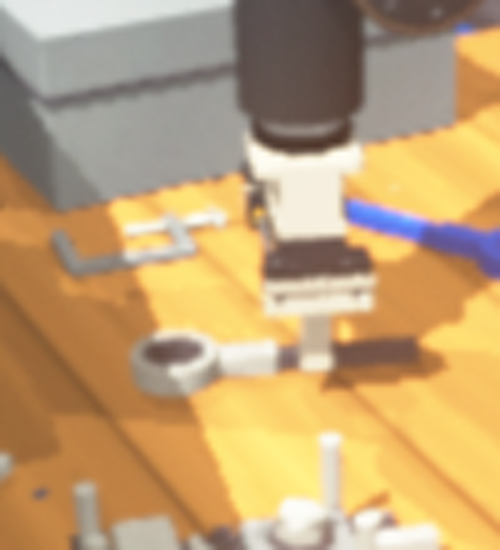

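```bash
python3 -m handwheel '[[[0,0,0.01,0,0],[0,0,0.008,0,0],[0,0,0.005,0,0],[0,0,0,0,0],[0,0,0,0,1],[0,0,0,0,1],[0,0,0,0,1],[0,0,0,0,1],[0,0,0,0,1],[0,0,0,0,1]]]'
python3 - <<'E'
from h import *
o=telemetry.get_obs(); print(o["tool_pos"],o["orientation"],o["clock"],o["force"],o["moment"],o["opening"])
E
```

```text
clock: 7.18
tool_pos: [0.4147, -0.2639, 0.0207]
orientation: [-180.0, -0.0, -20.5]
force: [0.9, -0.4, -0.3]
opening: 0.0531
[ 0.41468775 -0.26390915  0.0207319 ] [-1.79998874e+02 -1.65883398e-02 -2.04948207e+01] 7.1833 [ 0.9248023  -0.35229881 -0.32178244] [-0.11874978  0.15028393  0.06696391] 0.05314870934315875
```

```bash
python3 -m handwheel '[[[0,0,0,0,1],[0,0,0,0,1],[0,0,0,0,1],[0,0,0,0,1],[0,0,0,0,1],[0,0,0,0,1],[0,0,0,0,1],[0,0,0,0,1]]]'; python3 -m handwheel '[[[0,0,0,0,1],[0,0,0,0,1]]]'
```

```text
clock: 7.85
tool_pos: [0.4146, -0.2639, 0.0205]
orientation: [-180.0, 0.0, -20.5]
force: [0.4, 0.2, -0.3]
opening: 0.0157
clock: 8.02
tool_pos: [0.4146, -0.2639, 0.0205]
orientation: [-180.0, 0.0, -20.5]
force: [0.2, -0.5, 0.0]
opening: 0.0155
```

```bash
python3 - <<'E'
import cv2,numpy as np
a=cv2.imread("pics/top0.png")
x=cv2.resize(a[180:212,376:412],None,fx=16,fy=16,interpolation=cv2.INTER_CUBIC)
y=cv2.resize(a[168:200,268:304],None,fx=16,fy=16,interpolation=cv2.INTER_CUBIC)
z=np.hstack([x,y])[:,:]
z=cv2.convertScaleAbs(z,alpha=1.2); z=cv2.resize(z,(800,int(z.shape[0]*800/z.shape[1])))
cv2.imwrite("pics/hex.png",z)
E
```

```text
(no output)
```

View pics/hex.png

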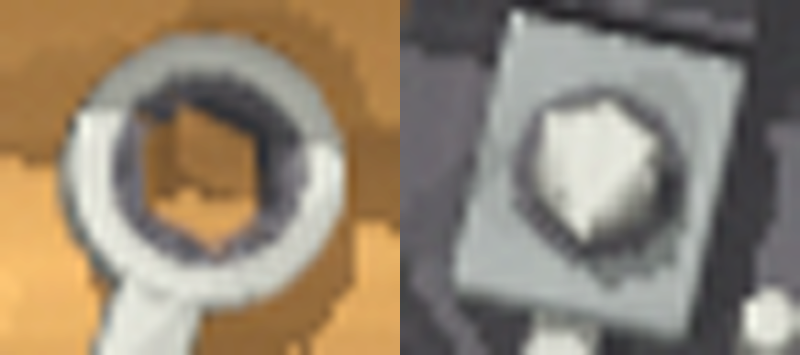

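```bash
cat > hexfit.py <<'E'
from h import *
np.set_printoptions(precision=4,suppress=True)
t=vision.snapshot("top"); a=cv2.imread("pics/top0.png").astype(float)
def hexp(cx,cy,z,af,yaw):  # vertices; yaw = direction of flat normal
    R=af/2/np.cos(np.pi/6); k=yaw+np.pi/6+np.arange(6)*np.pi/3
    return np.array([proj(t,(cx+R*np.cos(q),cy+R*np.sin(q),z)) for q in k])
SS=8
def rast(poly,x0,y0,w,h):
    m=np.zeros((h*SS,w*SS),np.uint8)
    cv2.fillConvexPoly(m,np.round(((poly-[x0,y0])+.5)*SS*16).astype(np.int32),1,shift=4)
    return m
def down(m,w,h): return m.reshape(h,SS,w,SS).mean((1,3))
def fit(soft,x0,y0,model,c0,rng):
    h,w=soft.shape; out=[]
    for yd in range(0,60,3):
        best=9e9
        for dx in rng:
            for dy in rng:
                m=down(model(c0[0]+dx,c0[1]+dy,np.radians(yd),x0,y0,w,h),w,h)
                A=np.c_[m.ravel(),np.ones(m.size)]; r=np.linalg.lstsq(A,soft.ravel(),rcond=None); 
                e=((A@r[0]-soft.ravel())**2).sum()
                if e<best: best=e;bb=(dx,dy)
        out.append((round(best,3),yd,bb))
    return sorted(out)
def sock(cx,cy,y,*g): return rast(hexp(cx,cy,0,.0322,y),*g)&rast(hexp(cx,cy,.022,.0322,y),*g)
def nut(cx,cy,y,*g):
    P=np.vstack([hexp(cx,cy,.061,.022,y),hexp(cx,cy,.054,.03,y),hexp(cx,cy,.042,.03,y)])
    return rast(cv2.convexHull(P.astype(np.float32))[:,0],*g)
rng=np.arange(-.004,.0041,.001)
x0,y0=386,187; p=a[y0:y0+16,x0:x0+16]; sat=(p[...,2]-p[...,0])/p[...,2]
cx,cy=np.meshgrid(range(16),range(16)); 
for r in fit(sat,x0,y0,sock,(.5125,-.3007),rng)[:8]: print("sock",r)
x0,y0=277,174; p=a[y0:y0+17,x0:x0+17].mean(-1)/255
for r in fit(np.clip(p,.45,.75),x0,y0,nut,(.5524,-.0065),rng)[:8]: print("nut",r)
E
python3 hexfit.py
```

```text
sock (np.float64(1.064), 30, (np.float64(0.001), np.float64(-0.001)))
sock (np.float64(1.069), 33, (np.float64(0.001), np.float64(-0.001)))
sock (np.float64(1.19), 36, (np.float64(0.001), np.float64(-0.001)))
sock (np.float64(1.208), 27, (np.float64(0.001), np.float64(-0.001)))
sock (np.float64(1.377), 39, (np.float64(0.001), np.float64(-0.001)))
sock (np.float64(1.426), 24, (np.float64(0.001), np.float64(-0.001)))
sock (np.float64(1.62), 21, (np.float64(0.0), np.float64(-0.001)))
sock (np.float64(1.652), 42, (np.float64(0.0), np.float64(-0.001)))
nut (np.float64(1.874), 15, (np.float64(0.0), np.float64(0.002)))
nut (np.float64(1.876), 21, (np.float64(0.0), np.float64(0.002)))
nut (np.float64(1.877), 9, (np.float64(0.0), np.float64(0.002)))
nut (np.float64(1.877), 18, (np.float64(0.0), np.float64(0.002)))
nut (np.float64(1.881), 27, (np.float64(0.0), np.float64(0.003)))
nut (np.float64(1.882), 24, (np.float64(0.0), np.float64(0.002)))
nut (np.float64(1.886), 12, (np.float64(0.0), np.float64(0.002)))
nut (np.float64(1.889), 30, (np.float64(0.0), np.float64(0.003)))
```

```bash
cat > nutfit.py <<'E'
from h import *
import sys
np.set_printoptions(precision=4,suppress=True)
SS=8
cams={"top":vision.snapshot("top"),"scene":vision.snapshot("scene")}
img={k:cv2.imread(f"pics/{k}0.png").astype(float).mean(-1)/255 for k in cams}
off={"top":(0,0),"scene":(0,0)}
def P(cam,pts): return np.array([proj(cam,p) for p in pts])
def regions(k,cx,cy,yaw,x0,y0,w,h):
    cam=cams[k]; C=cam["cam_to_world"][:3,3]
    def ring(z,af):
        R=af/2/np.cos(np.pi/6); q=yaw+np.pi/6+np.arange(6)*np.pi/3
        return np.c_[cx+R*np.cos(q),cy+R*np.sin(q),np.full(6,z)]
    a,b,c=ring(.042,.030),ring(.054,.030),ring(.061,.022)
    L=np.full((h*SS,w*SS),255,np.uint8)
    def fill(pts,l):
        cv2.fillConvexPoly(L,np.round(((P(cam,pts)-[x0,y0])+.5)*SS*16).astype(np.int32),l,shift=4)
    q=np.linspace(0,2*np.pi,40); fill(np.c_[cx+.021*np.cos(q),cy+.021*np.sin(q),np.full(40,.042)],0)
    for lo,hi,base in ((a,b,1),(b,c,7)):
        for i in range(6):
            f=[lo[i],lo[(i+1)%6],hi[(i+1)%6],hi[i]]
            n=np.cross(f[1]-f[0],f[3]-f[0])
            if n@(C-f[0])>0: fill(np.array(f),base+i)
    fill(c,13)
    return L
def cost(k,cx,cy,yaw,win):
    x0,y0,w,h=win; L=regions(k,cx,cy,yaw,*win)
    cols=[(L==i).reshape(h,SS,w,SS).mean((1,3)).ravel() for i in range(14)]
    A=np.array(cols).T; W=A.sum(1)>.95; I=img[k][y0:y0+h,x0:x0+w].ravel()[W]; A=A[W]
    A=A[:,A.sum(0)>.3]
    mu=I.mean(); n=A.shape[1]
    x=np.linalg.solve(A.T@A+.3*np.eye(n),A.T@(I-mu)); 
    e=((A@x-(I-mu))**2).sum()+.3*(x@x)
    return e/W.sum()
win={"top":(272,168,26,26),"scene":(244,212,30,26)}
res={}
for k in cams:
    for yd in range(0,60,3):
        res[k,yd]=min((cost(k,.5524+dx,-.0065+dy,np.radians(yd),win[k]),dx,dy) for dx in np.arange(-.004,.0041,.002) for dy in np.arange(-.004,.0041,.002))
    print(k)
    for yd in range(0,60,3): print(yd,round(res[k,yd][0]*1e4,2),np.round(res[k,yd][1:],3))
E
python3 nutfit.py
python3 - <<'E'
import cv2
a=cv2.imread("pics/scene0.png"); cv2.imwrite("pics/nuts.png",cv2.resize(a[208:244,238:280],None,fx=14,fy=14,interpolation=cv2.INTER_CUBIC))
E
```

```text
top
0 46.08 [0.    0.002]
3 43.73 [0.    0.002]
6 41.14 [0.    0.002]
9 40.19 [0.    0.002]
12 40.22 [0.    0.002]
15 39.53 [0.    0.002]
18 40.51 [0.    0.002]
21 40.77 [0.    0.002]
24 41.86 [0.    0.002]
27 43.31 [0.    0.002]
30 45.72 [0.    0.002]
33 47.62 [0.    0.002]
36 49.2 [0.    0.002]
39 50.69 [0.    0.002]
42 52.76 [0.    0.002]
45 53.14 [0.    0.002]
48 52.98 [0.    0.002]
51 51.42 [0.    0.002]
54 50.03 [0.    0.002]
57 47.87 [0.    0.002]
scene
0 17.86 [-0.002 -0.002]
3 16.98 [-0.002 -0.002]
6 16.63 [-0.002 -0.002]
9 16.89 [ 0.    -0.002]
12 16.64 [ 0.    -0.002]
15 17.27 [ 0.    -0.002]
18 18.47 [-0.002 -0.002]
21 18.86 [ 0.    -0.002]
24 19.43 [ 0.    -0.002]
27 20.56 [ 0.    -0.002]
30 22.74 [ 0.    -0.002]
33 23.09 [ 0.    -0.002]
36 23.19 [ 0.    -0.002]
39 23.71 [ 0.    -0.002]
42 24.14 [ 0.    -0.002]
45 24.24 [ 0.    -0.002]
48 23.53 [-0.002 -0.002]
51 22.14 [-0.002 -0.002]
54 20.81 [-0.002 -0.002]
57 19.48 [-0.002 -0.002]
```

View pics/nuts.png

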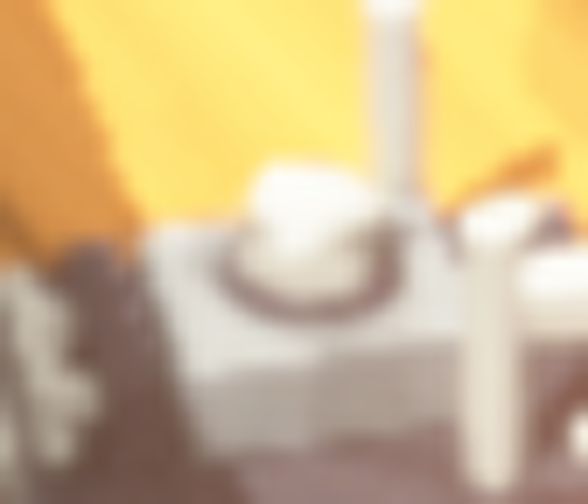

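```bash
python3 -m handwheel '[[[0,0,-0.005,0,1],[0,0,-0.012,0,1],[0,0,-0.02,0,1],[0,0,-0.02,0,1],[0,0,-0.02,0.066,1],[0,0,-0.015,0.066,1],[0,0,-0.008,0.1,1],[0,0,0,0.1,1],[0,0,0,0,1],[0,0,0,0,1]]]'
python3 - <<'E'
from h import *
o=telemetry.get_obs(); print(o["tool_pos"],o["orientation"],o["clock"],o["force"],o["moment"],o["opening"])
c=vision.snapshot("scene"); crop(c,180,90,320,230,4,"pics/s4.png")
E
```

```text
clock: 9.0
tool_pos: [0.4139, -0.2636, 0.1204]
orientation: [180.0, 0.1, -39.4]
force: [-0.1, -0.4, -3.8]
opening: 0.0158
[ 0.41392005 -0.26360339  0.12035628] [ 1.79993521e+02  5.59615922e-02 -3.93605688e+01] 9.0 [-0.07406425 -0.3558604  -3.77941265] [0.16485306 0.39639431 0.0304235 ] 0.015751638931030026
```

View pics/s4.png

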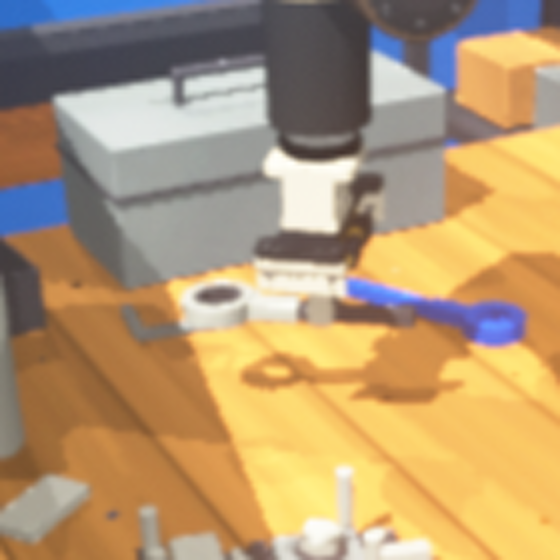

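The wrench is held and level, with its ring at about (235,165) px in the scene view. Next I'll carry it over the hexagon.

```bash
python3 -m handwheel '[[[-0.008,-0.014,0,0,1],[-0.0163,-0.0288,0,0,1],[-0.0163,-0.0288,0,0,1],[-0.0163,-0.0288,0,0,1],[-0.0163,-0.0288,0,0,1],[-0.0163,-0.0288,0,0,1],[-0.0163,-0.0288,0,0,1],[-0.0163,-0.0288,0,0,1],[-0.0163,-0.0288,0,0,1],[-0.0163,-0.0288,0,0,1],[-0.0083,-0.0148,0,0,1],[0,0,0,0,1],[0,0,0,0,1],[0,0,0,0,1]]]'
python3 - <<'E'
from h import *
o=telemetry.get_obs(); print(o["tool_pos"],o["orientation"],o["clock"],o["force"],o["moment"],o["joint_pos"])
c=vision.snapshot("scene"); crop(c,180,140,320,270,5,"pics/s5.png")
c=vision.snapshot("top"); crop(c,230,100,370,240,5,"pics/t5.png")
E
```

```text
clock: 10.22
tool_pos: [0.4715, 0.0617, 0.12]
orientation: [179.9, 0.0, -39.4]
force: [0.4, -0.0, -3.7]
opening: 0.0159
[0.47146012 0.061685   0.11996411] [ 1.79915096e+02  4.35517365e-02 -3.94183904e+01] 10.2167 [ 0.36714748 -0.04129147 -3.67301691] [ 0.06984579  0.29050223 -0.02914126] [ 3.12332291e+01  8.88929067e+00 -3.34303471e+01 -1.75045696e-02
 -4.77749015e+01  1.93601873e+01]
```

View pics/s5.png

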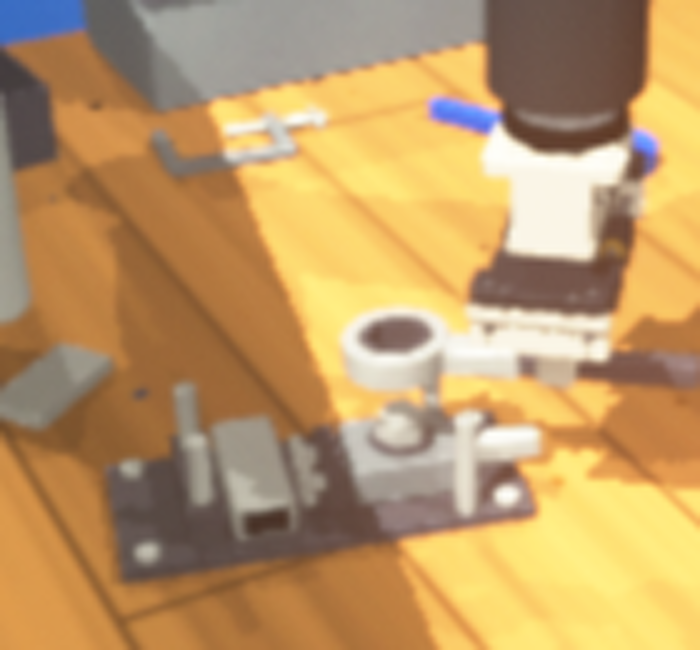

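View pics/t5.png

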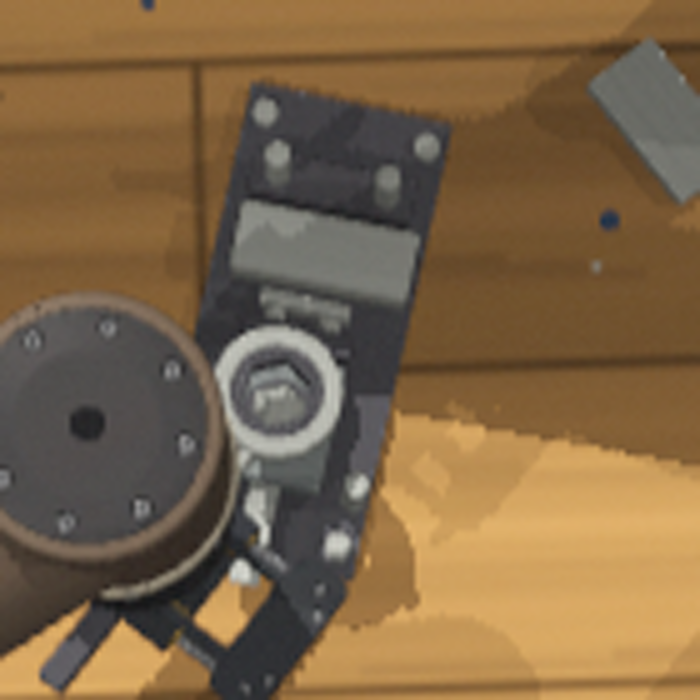

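```bash
python3 - <<'E'
from h import *
t=vision.snapshot("top")
print(onz(t,(230+278.5/5-.5,100+390.5/5-.5),.1215), onz(t,(285.2,177.6),.1195))
z=cv2.resize(t["color"][165:193,272:300,::-1],None,fx=20,fy=20,interpolation=cv2.INTER_CUBIC); cv2.imwrite("pics/t6.png",z)
E
```

```text
[ 0.55285181 -0.00599476] [ 0.55318374 -0.00599291]
```

View pics/t6.png

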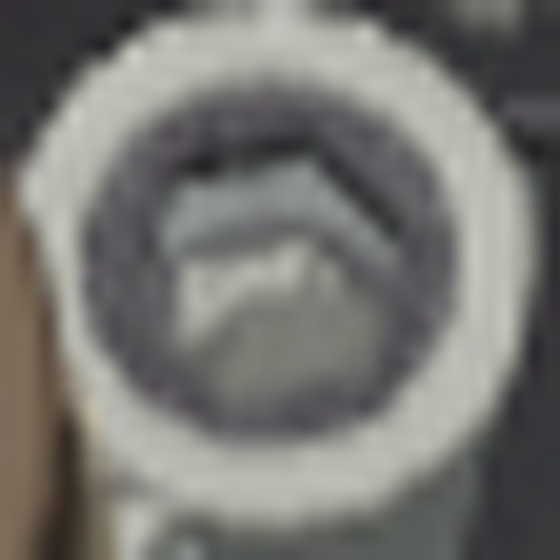

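```bash
python3 -m handwheel '[[[0,0,0.012,0,1],[0,0,0.012,0,1],[0,0,0.01,0,1],[0,0,0.004,0,1],[0,0,0.003,0,1],[0,0,0.003,0,1]]]'; python3 -m handwheel '[[[0,0,0.003,0,1],[0,0,0.003,0,1]]]';python3 -m handwheel '[[[0,0,0.003,0,1],[0,0,0,0,1]]]'
```

```text
clock: 10.87
tool_pos: [0.4721, 0.0615, 0.0767]
orientation: [180.0, 0.0, -39.6]
force: [-3.6, -0.9, 1.0]
opening: 0.0156
clock: 11.03
tool_pos: [0.472, 0.0619, 0.0709]
orientation: [-180.0, 0.0, -39.5]
force: [-4.6, 0.8, 3.2]
opening: 0.0156
clock: 11.2
tool_pos: [0.4718, 0.0619, 0.0673]
orientation: [180.0, 0.0, -39.5]
force: [-4.1, 1.3, 2.4]
opening: 0.0156
```

```bash
python3 -m handwheel '[[[0,0,0.003,0,1],[0,0,0,0,1]]]';python3 -m handwheel '[[[0,0,0.002,0,1],[0,0,0,0,1]]]';python3 -m handwheel '[[[0,0,0.002,0,1],[0,0,0,0,1],[0,0,0,0,1]]]'
python3 - <<'E'
from h import *
o=telemetry.get_obs(); print(o["tool_pos"],o["orientation"],o["clock"],o["force"],o["moment"],o["joint_pos"])
c=vision.snapshot("scene"); crop(c,180,140,320,270,5,"pics/s7.png")
c=vision.snapshot("top"); crop(c,230,100,370,240,5,"pics/t7.png")
E
```

```text
clock: 11.37
tool_pos: [0.4718, 0.0619, 0.0643]
orientation: [180.0, 0.0, -39.5]
force: [-4.5, 1.7, 1.7]
opening: 0.0158
clock: 11.53
tool_pos: [0.4717, 0.0619, 0.0623]
orientation: [180.0, 0.0, -39.5]
force: [-3.1, -0.3, -3.7]
opening: 0.0156
clock: 11.78
tool_pos: [0.4716, 0.0618, 0.0602]
orientation: [179.9, 0.0, -39.5]
force: [-3.6, 0.3, -2.5]
opening: 0.0156
[0.47164846 0.06175147 0.0601728 ] [ 1.79943316e+02  3.23004988e-02 -3.95439833e+01] 11.7833 [-3.58672423  0.26525301 -2.47992276] [ 0.13420652  1.79205677 -0.21547092] [ 3.12287928e+01  1.39785258e+01 -3.72274339e+01 -1.88587713e-02
 -3.88582009e+01  1.92419318e+01]
```

View pics/s7.png

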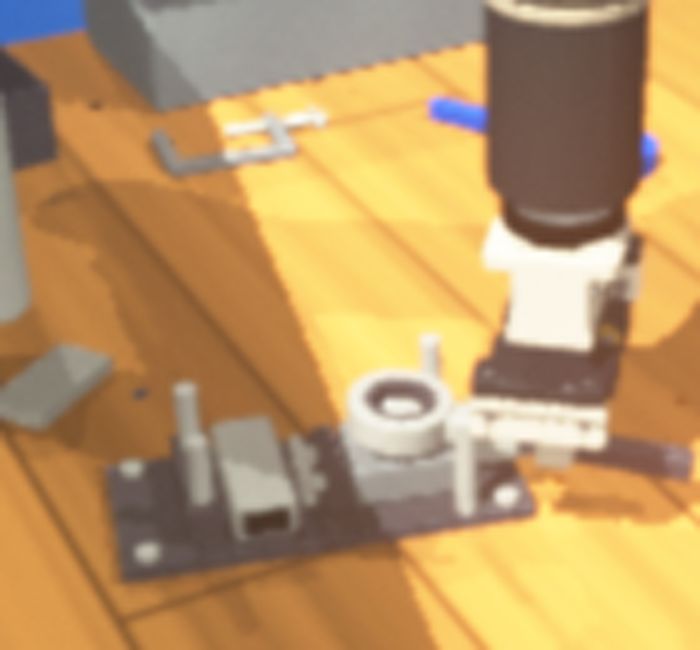

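View pics/t7.png

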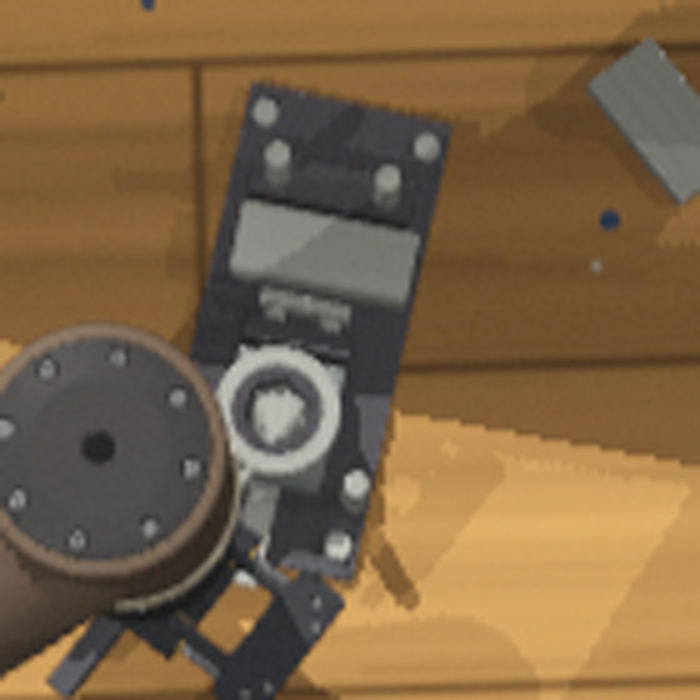

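```bash
python3 -m handwheel '[[[0,0,-0.001,0,1],[0,0,-0.0008,0,1],[0,0,0,0,1]]]'
python3 - <<'E'
from h import *
o=telemetry.get_obs(); print(o["tool_pos"],o["orientation"],o["clock"],o["force"],o["moment"])
E
```

```text
clock: 12.13
tool_pos: [0.4719, 0.0619, 0.0624]
orientation: [180.0, 0.0, -39.5]
force: [-3.7, 0.3, -3.9]
opening: 0.0155
[0.47192332 0.06188722 0.06240859] [ 1.79983594e+02  1.12111508e-02 -3.95323156e+01] 12.1333 [-3.74543595  0.25670635 -3.90247584] [-0.05281579  2.04081719 -0.3093334 ]
```

```bash
python3 - <<'E'
from h import *
c=vision.snapshot("scene"); crop(c,220,190,320,260,8,"pics/s8.png")
o=telemetry.get_obs(); print(o["force"],o["moment"])
a=np.radians(-39.9)
for ze in (.042,.047,.052,.037):
    print(ze,(proj(c,(.553-.19*np.cos(a),-.006-.19*np.sin(a),ze+.018))-[220,190])*8+3.5)
for zr in (.064,.059,.069): print("ring",(proj(c,(.553,-.006,zr))-[220,190])*8+3.5)
E
```

```text
[-4.4112303  -0.90962948 -3.70498037] [-0.04067339  1.95950246 -0.27870498]
0.042 [788.9496268  306.68684149]
0.047 [789.62616676 296.09779296]
0.052 [790.30571653 285.46163555]
0.037 [788.2760767  317.22909342]
ring [313.53722457 247.68282166]
ring [313.90571164 258.11572661]
ring [313.16713871 237.20465025]
```

View pics/s8.png

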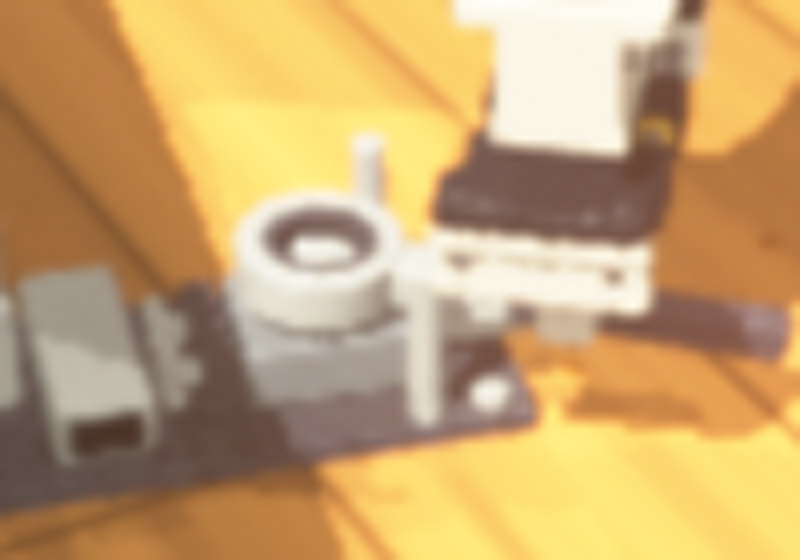

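The wrench is level and home: TCP z is 0.0624 against 0.0625 expected. Next is an anticlockwise free swing of about 61°, with a small relief of the side load.

```bash
cat > st.py <<'E'
from h import *
np.set_printoptions(precision=3,suppress=True)
H=np.array([.5528,-.006]); CY=-14.1
o=telemetry.get_obs(); p=o["tool_pos"]; y=o["orientation"][2]; F=o["force"]; M=o["moment"]
r=p[:2]-H; a=np.radians(y); X=np.array([np.cos(a),np.sin(a)]); Y=np.array([np.sin(a),-np.cos(a)])
print("t",o["clock"],"p",p,"yaw",round(y,2),"swing",round(y-CY,1),"R",round(np.linalg.norm(r),4),"dir",round(np.degrees(np.arctan2(-r[1],-r[0])),2),
 "F",F,"Ftool",round(F[:2]@X,2),round(F[:2]@Y,2),"M",M,"Tq",round(r[0]*F[1]-r[1]*F[0],3),"Tq+Mz",round(r[0]*F[1]-r[1]*F[0]+M[2],3))
E
python3 st.py
python3 -m handwheel '[[[-0.0008,0.0006,0,0,1],[0.0003,0.0057,0,-0.054,1],[0.0006,0.0113,0,-0.107,1],[0.0006,0.0113,0,-0.107,1],[0.0006,0.0113,0,-0.107,1],[0,0,0,0,1]]]'; python3 st.py
```

```text
t 12.1833 p [0.472 0.062 0.062] yaw -39.54 swing -25.4 R 0.1056 dir -39.99 F [-4.411 -0.91  -3.705] Ftool -2.82 3.51 M [-0.041  1.96  -0.279] Tq 0.373 Tq+Mz 0.094
clock: 12.68
tool_pos: [0.4516, 0.0265, 0.0625]
orientation: [-180.0, -0.0, -17.7]
force: [-5.7, 0.8, -4.3]
opening: 0.0154
t 12.6833 p [0.452 0.026 0.062] yaw -17.7 swing -3.6 R 0.1063 dir -17.78 F [-5.729  0.835 -4.311] Ftool -5.71 0.95 M [0.565 2.205 0.025] Tq 0.101 Tq+Mz 0.127
```

```bash
python3 -m handwheel '[[[-0.001,0,0,0,1],[-0.0005,0,0,0,1],[0,0,0,0,1]]]'; python3 st.py
```

```text
clock: 12.93
tool_pos: [0.4521, 0.0285, 0.0628]
orientation: [-179.9, -0.1, -18.1]
force: [0.4, -1.7, -3.6]
opening: 0.0161
t 12.9333 p [0.452 0.028 0.063] yaw -18.1 swing -4.0 R 0.1064 dir -18.91 F [ 0.427 -1.731 -3.611] Ftool 0.94 1.51 M [-0.707  0.215 -0.147] Tq 0.16 Tq+Mz 0.013
```

```bash
python3 -m handwheel '[[[0.0005,0.0108,0,-0.102,1],[0.0005,0.0108,0,-0.102,1],[0.0006,0.0108,0,-0.102,1],[0.0005,0.0108,0,-0.102,1],[0.0006,0.0108,0,-0.102,1],[0.0005,0.0108,0,-0.102,1],[0.0004,0.0090,0,-0.085,1],[0,0,0,0,1],[0,0,0,0,1]]]'; python3 st.py
```

```text
clock: 13.68
tool_pos: [0.4538, -0.0442, 0.0624]
orientation: [180.0, -0.0, 21.7]
force: [-0.2, 2.7, -3.1]
opening: 0.0155
t 13.6833 p [ 0.454 -0.044  0.062] yaw 21.69 swing 35.8 R 0.1062 dir 21.09 F [-0.225  2.666 -3.087] Ftool 0.78 -2.56 M [0.529 0.816 0.235] Tq -0.273 Tq+Mz -0.037
```

```bash
python3 -m handwheel '[[[0.0003,-0.0055,0,0.052,1],[0.0006,-0.0111,0,0.105,1],[0.0006,-0.0111,0,0.105,1],[0.0006,-0.0111,0,0.105,1],[0.0006,-0.0111,0,0.105,1],[0.0006,-0.0111,0,0.105,1]]]'; python3 st.py;  python3 -m handwheel '[[[0.0006,-0.0111,0,0.105,1],[0.0006,-0.0111,0,0.105,1],[0.0006,-0.0111,0,0.105,1]]]'; python3 st.py; python3 -m handwheel '[[[0.0006,-0.0111,0,0.105,1],[0.0006,-0.0111,0,0.105,1],[0.0006,-0.0111,0,0.105,1]]]'; python3 st.py;  python3 -m handwheel '[[[0.0003,-0.0055,0,0.052,1],[0,0,0,0,1],[0,0,0,0,1],[0,0,0,0,1]]]'; python3 st.py
```

```text
clock: 14.18
tool_pos: [0.4484, 0.0162, 0.0628]
orientation: [180.0, -0.1, -11.6]
force: [4.7, -8.3, -5.3]
opening: 0.0158
t 14.1833 p [0.448 0.016 0.063] yaw -11.6 swing 2.5 R 0.1068 dir -12.01 F [ 4.75  -8.324 -5.282] Ftool 6.33 7.2 M [-3.245 -1.415 -0.008] Tq 0.764 Tq+Mz 0.756
clock: 14.43
tool_pos: [0.46, 0.0469, 0.0628]
orientation: [180.0, -0.1, -29.6]
force: [7.5, -13.9, -4.3]
opening: 0.0159
t 14.4333 p [0.46  0.047 0.063] yaw -29.65 swing -15.5 R 0.1068 dir -29.72 F [  7.529 -13.94   -4.296] Ftool 13.44 8.39 M [-5.032 -2.314 -0.096] Tq 0.894 Tq+Mz 0.799
clock: 14.68
tool_pos: [0.4803, 0.0721, 0.0626]
orientation: [179.9, -0.1, -47.7]
force: [6.8, -17.8, -4.0]
opening: 0.0159
t 14.6833 p [0.48  0.072 0.063] yaw -47.69 swing -33.6 R 0.1066 dir -47.1 F [  6.842 -17.753  -3.974] Ftool 17.73 6.89 M [-6.589 -2.233  0.088] Tq 0.754 Tq+Mz 0.842
clock: 15.02
tool_pos: [0.4842, 0.0752, 0.0625]
orientation: [179.9, -0.1, -50.4]
force: [3.9, -13.0, -1.7]
opening: 0.0157
t 15.0167 p [0.484 0.075 0.062] yaw -50.41 swing -36.3 R 0.1063 dir -49.83 F [  3.919 -12.971  -1.654] Ftool 12.49 5.25 M [-4.551 -1.105  0.036] Tq 0.571 Tq+Mz 0.607
```

Running torque of about 0.77 N·m matches free running. I'll return anticlockwise and re-centre by about 2.5 mm to take off the side load.

```bash
python3 -m handwheel '[[[0.0015,0.0055,0,-0.052,1],[0.0016,0.0111,0,-0.105,1],[0.0006,0.0111,0,-0.105,1],[0.0006,0.0111,0,-0.105,1],[0.0006,0.0111,0,-0.105,1],[0.0006,0.0111,0,-0.105,1],[0.0006,0.0111,0,-0.105,1],[0.0006,0.0111,0,-0.105,1],[0.0006,0.0111,0,-0.105,1],[0.0006,0.0111,0,-0.105,1],[0.0006,0.0111,0,-0.105,1],[0.0006,0.0111,0,-0.105,1],[0.0003,0.0055,0,-0.052,1],[0,0,0,0,1]]]'; python3 st.py
python3 - <<'E'
from h import *
t=vision.snapshot("top"); crop(t,250,105,330,225,5,"pics/t9.png")
E
```

```text
clock: 16.18
tool_pos: [0.4548, -0.0463, 0.0622]
orientation: [-180.0, 0.1, 21.9]
force: [-5.9, 3.2, -1.4]
opening: 0.0157
t 16.1833 p [ 0.455 -0.046  0.062] yaw 21.89 swing 36.0 R 0.1059 dir 22.38 F [-5.857  3.227 -1.367] Ftool -4.23 -5.18 M [1.1   2.158 0.546] Tq -0.552 Tq+Mz -0.006
```

View pics/t9.png

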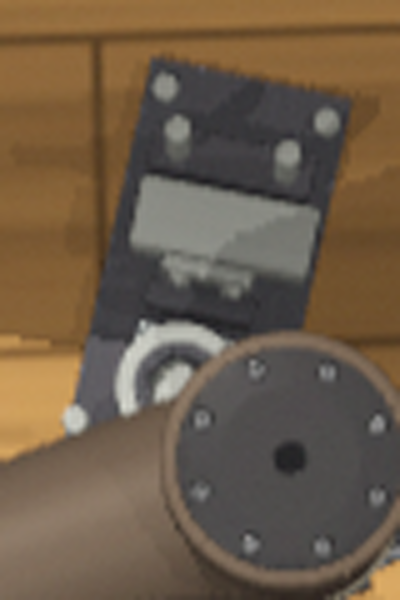

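```bash
python3 -m handwheel '[[[-0.0004,-0.0055,0,0.052,1],[0.0004,-0.0111,0,0.105,1],[0.0006,-0.0111,0,0.105,1],[0.0006,-0.0111,0,0.105,1],[0.0006,-0.0111,0,0.105,1],[0.0006,-0.0111,0,0.105,1],[0.0006,-0.0111,0,0.105,1]]]'; python3 st.py;  python3 -m handwheel '[[[0.0006,-0.0111,0,0.105,1],[0.0006,-0.0111,0,0.105,1]]]'; python3 st.py; python3 -m handwheel '[[[0.0006,-0.0111,0,0.105,1],[0.0006,-0.0111,0,0.105,1]]]'; python3 st.py;  python3 -m handwheel '[[[0.0006,-0.0111,0,0.105,1],[0.0003,-0.0055,0,0.052,1],[0,0,0,0,1],[0,0,0,0,1],[0,0,0,0,1]]]'; python3 st.py
python3 - <<'E'
from h import *
t=vision.snapshot("top"); crop(t,250,105,330,225,5,"pics/t10.png")
E
```

```text
clock: 16.82
tool_pos: [0.451, 0.0247, 0.0623]
orientation: [179.9, 0.0, -17.6]
force: [-1.1, -3.8, -3.2]
opening: 0.0153
t 16.8167 p [0.451 0.025 0.062] yaw -17.65 swing -3.5 R 0.1063 dir -16.77 F [-1.102 -3.76  -3.172] Ftool 0.09 3.92 M [-1.721  0.683  0.309] Tq 0.416 Tq+Mz 0.726
clock: 16.98
tool_pos: [0.4595, 0.0449, 0.0622]
orientation: [179.9, 0.1, -29.7]
force: [-0.0, -5.3, -3.8]
opening: 0.0156
t 16.9833 p [0.46  0.045 0.062] yaw -29.7 swing -15.6 R 0.1063 dir -28.6 F [-0.005 -5.259 -3.769] Ftool 2.6 4.57 M [-1.896  0.81   0.242] Tq 0.491 Tq+Mz 0.733
clock: 17.15
tool_pos: [0.4721, 0.0628, 0.062]
orientation: [179.8, 0.0, -41.7]
force: [-2.4, -6.1, -3.0]
opening: 0.0156
t 17.15 p [0.472 0.063 0.062] yaw -41.74 swing -27.6 R 0.106 dir -40.46 F [-2.361 -6.146 -3.004] Ftool 2.33 6.16 M [-2.044  1.105  0.207] Tq 0.658 Tq+Mz 0.865
clock: 17.57
tool_pos: [0.4839, 0.0741, 0.0618]
orientation: [179.8, 0.0, -50.4]
force: [-5.5, -1.3, -1.4]
opening: 0.0159
t 17.5667 p [0.484 0.074 0.062] yaw -50.44 swing -36.3 R 0.1057 dir -49.27 F [-5.503 -1.296 -1.444] Ftool -2.51 5.07 M [-0.166  2.391  0.034] Tq 0.53 Tq+Mz 0.564
```

View pics/t10.png

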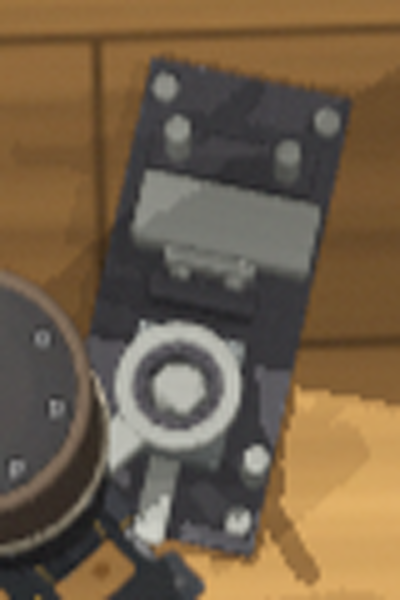

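```bash
python3 -m handwheel '[[[0.0003,0.0055,0,-0.052,1],[0.0006,0.0111,0,-0.105,1],[0.0006,0.0111,0,-0.105,1],[0.0006,0.0111,0,-0.105,1],[0.0006,0.0111,0,-0.105,1],[0.0006,0.0111,0,-0.105,1],[0.0006,0.0111,0,-0.105,1],[0.0006,0.0111,0,-0.105,1],[0.0006,0.0111,0,-0.105,1],[0.0006,0.0111,0,-0.105,1],[0.0006,0.0111,0,-0.105,1],[0.0006,0.0111,0,-0.105,1],[0.0003,0.0055,0,-0.052,1],[0,0,0,0,1]]]'; python3 st.py
python3 -m handwheel '[[[-0.0004,-0.0055,0,0.052,1],[0.0006,-0.0111,0,0.105,1],[0.0006,-0.0111,0,0.105,1],[0.0006,-0.0111,0,0.105,1],[0.0006,-0.0111,0,0.105,1],[0.0006,-0.0111,0,0.105,1]]]'; python3 st.py;  python3 -m handwheel '[[[0.0006,-0.0111,0,0.105,1],[0.0006,-0.0111,0,0.105,1]]]'; python3 st.py
```

```text
clock: 18.78
tool_pos: [0.4551, -0.0469, 0.0622]
orientation: [-180.0, 0.0, 21.9]
force: [-4.4, 3.3, -2.2]
opening: 0.0159
t 18.7833 p [ 0.455 -0.047  0.062] yaw 21.89 swing 36.0 R 0.1059 dir 22.7 F [-4.439  3.343 -2.198] Ftool -2.87 -4.76 M [1.095 1.942 0.531] Tq -0.508 Tq+Mz 0.024
clock: 19.28
tool_pos: [0.4484, 0.0134, 0.0623]
orientation: [179.9, 0.1, -11.7]
force: [-1.9, -4.0, -3.3]
opening: 0.0156
t 19.2833 p [0.448 0.013 0.062] yaw -11.67 swing 2.4 R 0.1062 dir -10.52 F [-1.944 -4.031 -3.3  ] Ftool -1.09 4.34 M [-1.413  1.026  0.386] Tq 0.459 Tq+Mz 0.845
clock: 19.45
tool_pos: [0.4546, 0.0344, 0.0622]
orientation: [179.9, 0.1, -23.7]
force: [-2.3, -5.4, -2.7]
opening: 0.0154
t 19.45 p [0.455 0.034 0.062] yaw -23.71 swing -9.6 R 0.1062 dir -22.34 F [-2.277 -5.396 -2.686] Ftool 0.08 5.86 M [-1.866  1.129  0.358] Tq 0.622 Tq+Mz 0.979
```

```bash
python3 -m handwheel '[[[0.0006,-0.0111,0,0.105,1]]]'; python3 st.py|grep -o "Tq.*"; python3 -m handwheel '[[[0,0,0,0,1]]]';python3 st.py|grep -o "Tq.*"; python3 -m handwheel '[[[0,0,0,0,1]]]';python3 st.py|grep -o "Tq.*"; python3 -m handwheel '[[[0,0,0,0,1]]]';python3 st.py|grep -o "Tq.*"
python3 - <<'E'
from h import *
t=vision.snapshot("top"); crop(t,250,105,330,225,5,"pics/t11.png")
E
```

```text
clock: 19.53
tool_pos: [0.4593, 0.0441, 0.0621]
orientation: [179.8, 0.1, -29.7]
force: [-2.1, -5.6, -3.3]
opening: 0.0156
Tq 0.634 Tq+Mz 0.976
clock: 19.62
tool_pos: [0.4598, 0.045, 0.0619]
orientation: [179.9, 0.1, -29.7]
force: [-4.8, -1.0, -4.3]
opening: 0.0159
Tq 0.335 Tq+Mz 0.431
clock: 19.7
tool_pos: [0.4595, 0.0444, 0.0618]
orientation: [179.9, 0.1, -29.4]
force: [-5.0, -0.8, -3.7]
opening: 0.0154
Tq 0.323 Tq+Mz 0.487
clock: 19.78
tool_pos: [0.4594, 0.0442, 0.0619]
orientation: [179.9, 0.1, -29.4]
force: [-4.9, 1.2, -4.2]
opening: 0.0157
Tq 0.138 Tq+Mz 0.276
```

View pics/t11.png

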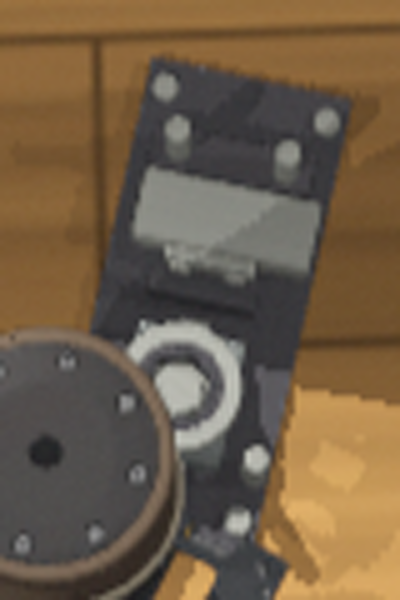

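```bash
for i in 1; do python3 -m handwheel '[[[0.0001,-0.0037,0,0.035,1]]]' >/dev/null; python3 st.py|grep -o "swing.*R\|Tq.*"; python3 -m handwheel '[[[0.0001,-0.0037,0,0.035,1]]]'>/dev/null; python3 st.py|grep -o "swing.*R\|Tq.*";python3 -m handwheel '[[[0.0001,-0.0037,0,0.035,1]]]'>/dev/null; python3 st.py|grep -o "swing.*R\|Tq.*"; python3 -m handwheel '[[[0,0,0,0,1]]]'>/dev/null; python3 st.py|grep -o "swing.*R\|Tq.*"; python3 -m handwheel '[[[0,0,0,0,1]]]'>/dev/null; python3 st.py;done
```

```text
swing -17.2 R
Tq 0.605 Tq+Mz 0.924
swing -19.4 R
Tq 0.646 Tq+Mz 1.027
swing -21.4 R
Tq 0.563 Tq+Mz 1.004
swing -21.4 R
Tq 0.6 Tq+Mz 0.909
t 20.25 p [0.465 0.053 0.062] yaw -35.38 swing -21.3 R 0.1059 dir -33.75 F [-6.75  -2.883 -1.439] Ftool -3.83 6.26 M [-0.853  2.718  0.36 ] Tq 0.651 Tq+Mz 1.011
```

```bash
m(){ python3 st.py|grep -o "swing.*R\|Tq+.*"|tr '\n' ' '; echo; }; python3 -m handwheel '[[[0.0001,-0.0037,0,0.035,1]]]' >/dev/null; m; python3 -m handwheel '[[[0.0001,-0.0037,0,0.035,1]]]'>/dev/null; m;python3 -m handwheel '[[[0.0001,-0.0037,0,0.035,1]]]'>/dev/null; m; python3 -m handwheel '[[[0,0,0,0,1]]]'>/dev/null; m; python3 -m handwheel '[[[0,0,0,0,1]]]'>/dev/null; m; python3 -m handwheel '[[[0,0,0,0,1]]]'>/dev/null; m; python3 -m handwheel '[[[0,0,0,0,1]]]'; python3 st.py
```

```text
swing -23.3 R Tq+Mz 1.098 
swing -25.4 R Tq+Mz 1.093 
swing -27.4 R Tq+Mz 1.068 
swing -27.4 R Tq+Mz 1.088 
swing -27.3 R Tq+Mz 1.099 
swing -27.3 R Tq+Mz 0.935 
clock: 20.83
tool_pos: [0.4713, 0.0614, 0.0617]
orientation: [179.8, 0.1, -41.4]
force: [-7.0, -1.4, -1.6]
opening: 0.0156
t 20.8333 p [0.471 0.061 0.062] yaw -41.39 swing -27.3 R 0.1057 dir -39.6 F [-6.985 -1.397 -1.645] Ftool -4.32 5.67 M [-0.488  3.18   0.332] Tq 0.585 Tq+Mz 0.917
```

```bash
m(){ python3 st.py|grep -o "swing.*R\|Tq+.*"|tr '\n' ' '; echo; }; python3 -m handwheel '[[[0.0001,-0.0037,0,0.035,1]]]' >/dev/null; m; python3 -m handwheel '[[[0.0001,-0.0037,0,0.035,1]]]'>/dev/null; m; python3 -m handwheel '[[[0,0,0,0,1]]]'>/dev/null; m; python3 -m handwheel '[[[0,0,0,0,1]]]'>/dev/null; m; python3 -m handwheel '[[[0,0,0,0,1]]]'; python3 st.py
python3 - <<'E'
from h import *
t=vision.snapshot("top"); crop(t,250,105,330,225,5,"pics/t12.png")
E
```

```text
swing -29.3 R Tq+Mz 1.187 
swing -31.4 R Tq+Mz 1.019 
swing -31.4 R Tq+Mz 1.041 
swing -31.3 R Tq+Mz 1.049 
clock: 21.25
tool_pos: [0.4762, 0.0667, 0.0616]
orientation: [179.7, 0.1, -45.4]
force: [-9.3, -0.7, -0.6]
opening: 0.0157
t 21.25 p [0.476 0.067 0.062] yaw -45.41 swing -31.3 R 0.1056 dir -43.52 F [-9.26  -0.703 -0.624] Ftool -6.0 7.09 M [-0.27   3.506  0.313] Tq 0.727 Tq+Mz 1.04
```

View pics/t12.png

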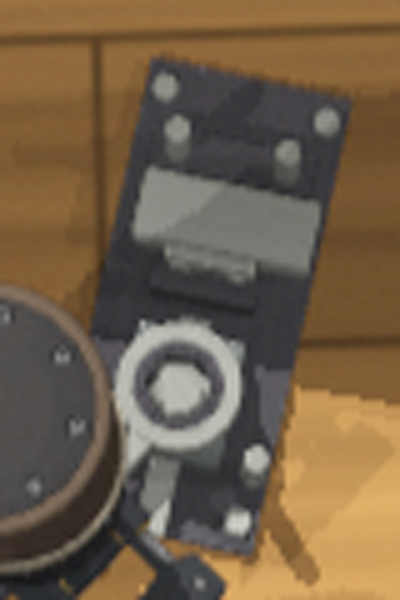

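The running torque is about 1.1 N·m and the held torque about 1.04, which puts the tube force at roughly 60–70 N. The tube no longer moves between the last pictures. I'll back off the load and lift off.

```bash
python3 -m handwheel '[[[-0.0005,0.0064,0,-0.06,1],[-0.0005,0.0064,0,-0.06,1],[0,0,0,0,1]]]'; python3 st.py; python3 -m handwheel '[[[0,0,-0.002,0,1],[0,0,-0.003,0,1],[0,0,-0.003,0,1],[0,0,0,0,1]]]'; python3 st.py
```

```text
clock: 21.55
tool_pos: [0.4686, 0.0586, 0.0623]
orientation: [180.0, -0.0, -38.4]
force: [-1.8, -0.0, -5.3]
opening: 0.0159
t 21.55 p [0.469 0.059 0.062] yaw -38.36 swing -24.3 R 0.1061 dir -37.5 F [-1.789 -0.029 -5.261] Ftool -1.38 1.13 M [-0.203  1.152 -0.066] Tq 0.118 Tq+Mz 0.052
clock: 21.88
tool_pos: [0.4696, 0.0589, 0.071]
orientation: [-180.0, -0.0, -38.4]
force: [-2.1, -3.1, -3.5]
opening: 0.0159
t 21.8833 p [0.47  0.059 0.071] yaw -38.44 swing -24.3 R 0.1055 dir -37.96 F [-2.143 -3.067 -3.473] Ftool 0.23 3.73 M [-1.06   0.94  -0.105] Tq 0.394 Tq+Mz 0.289
```

```bash
python3 -m handwheel '[[[0,0,-0.004,0,1],[0,0,-0.006,0,1],[0,0,-0.008,0,1],[0,0,-0.012,0,1],[0,0,-0.014,0,1],[0,0,-0.01,0,1],[0,0,0,0,1],[0,0,0,0,1]]]'; python3 st.py
python3 - <<'E'
from h import *
t=vision.snapshot("top"); crop(t,250,105,330,225,5,"pics/t13.png")
t=vision.snapshot("scene"); crop(t,180,140,320,270,5,"pics/s13.png")
E
```

```text
clock: 22.55
tool_pos: [0.4718, 0.0589, 0.1262]
orientation: [-179.8, -0.2, -38.4]
force: [3.2, -5.2, -2.6]
opening: 0.0155
t 22.55 p [0.472 0.059 0.126] yaw -38.41 swing -24.3 R 0.1038 dir -38.67 F [ 3.214 -5.219 -2.606] Ftool 5.76 2.09 M [-1.988 -1.115 -0.13 ] Tq 0.215 Tq+Mz 0.085
```

View pics/s13.png

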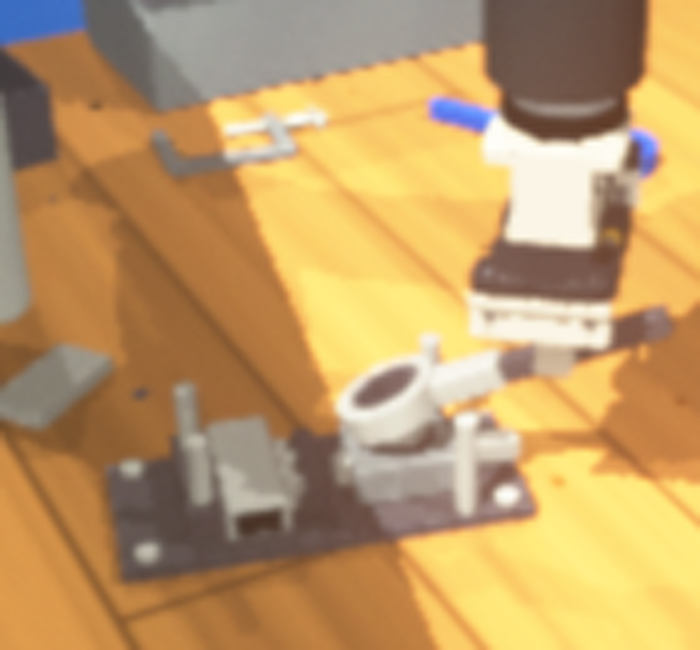

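View pics/t13.png

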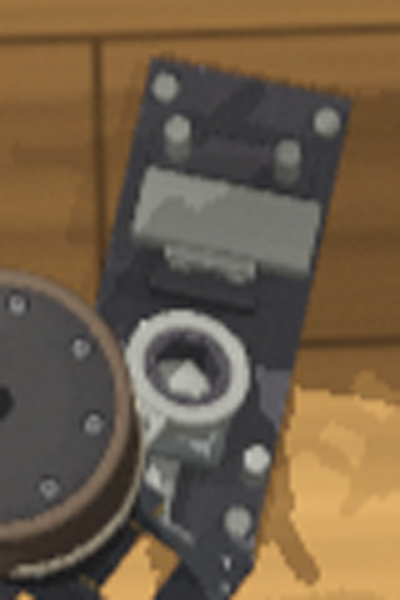

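The ring hung on the hexagon and the handle has pitched in the grip, leaving the head about 20° low. I'll lift higher and ease forward.

```bash
python3 -m handwheel '[[[0.002,0,-0.005,0,1],[0.002,0,-0.006,0,1],[0.002,0,-0.008,0,1],[0,0,-0.01,0,1],[0,0,-0.01,0,1],[0,0,0,0,1]]]'; python3 st.py
python3 - <<'E'
from h import *
t=vision.snapshot("scene"); crop(t,180,120,320,260,5,"pics/s14.png")
E
```

```text
clock: 23.15
tool_pos: [0.4757, 0.0558, 0.166]
orientation: [-179.8, -0.1, -38.4]
force: [1.0, 0.6, -3.7]
opening: 0.0156
t 23.15 p [0.476 0.056 0.166] yaw -38.35 swing -24.3 R 0.0988 dir -38.71 F [ 0.965  0.585 -3.71 ] Ftool 0.39 -1.06 M [0.177 0.31  0.023] Tq -0.105 Tq+Mz -0.082
```

View pics/s14.png

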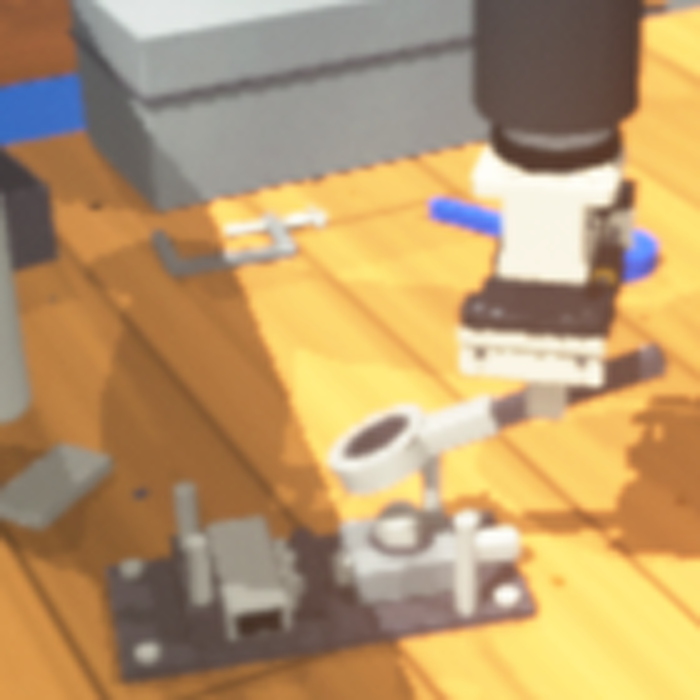

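```bash
python3 -m handwheel '[[[0,0,-0.012,0,1],[0,0,-0.012,0,1],[0.008,0.0144,0,0,1],[0.0151,0.0288,0,0,1],[0.0151,0.0288,0,0,1],[0.0151,0.0288,0,0,1],[0.0151,0.0288,0,0,1],[0.0151,0.0288,0,0,1],[0.0151,0.0288,0,0,1],[0.0151,0.0288,0,0,1],[0.0151,0.0288,0,0,1],[0.0151,0.0288,0,0,1],[0.007,0.0144,0.01,0,1],[0,0,0.02,0,1],[0,0,0.02,0,1],[0,0,0.02,0,1],[0,0,0.01,0,1],[0,0,0,0,1],[0,0,0,0,1]]]'; python3 st.py
python3 - <<'E'
from h import *
t=vision.snapshot("scene"); crop(t,180,90,320,250,5,"pics/s15.png")
t=vision.snapshot("top"); cv2.imwrite("pics/t15.png",t["color"][...,::-1])
E
```

```text
clock: 24.78
tool_pos: [0.4132, -0.2643, 0.1069]
orientation: [179.9, 0.1, -38.4]
force: [0.3, -0.0, -2.1]
opening: 0.0159
t 24.7833 p [ 0.413 -0.264  0.107] yaw -38.37 swing -24.3 R 0.2936 dir 61.62 F [ 0.312 -0.038 -2.15 ] Ftool 0.27 -0.16 M [ 0.054  0.203 -0.038] Tq 0.086 Tq+Mz 0.048
```

View pics/s15.png

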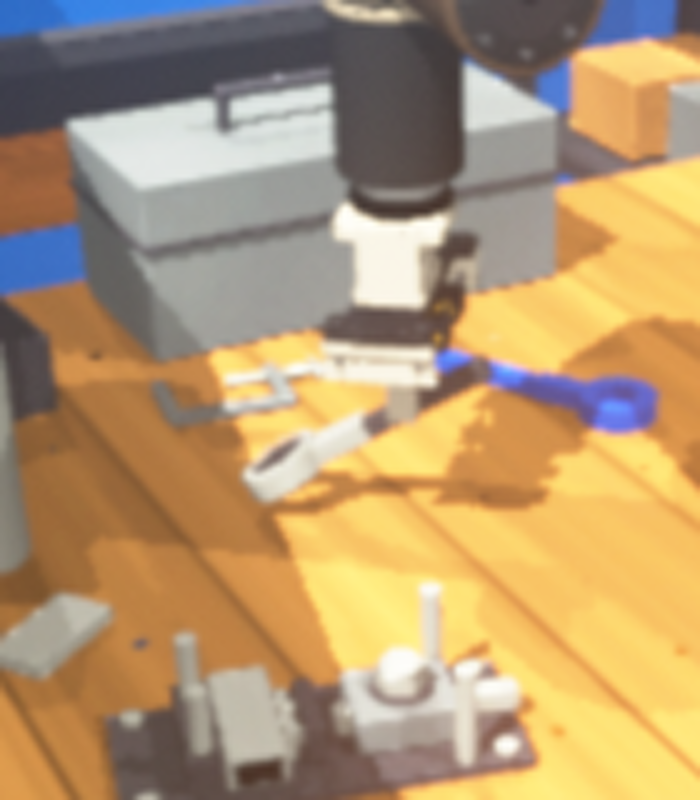

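View pics/t15.png

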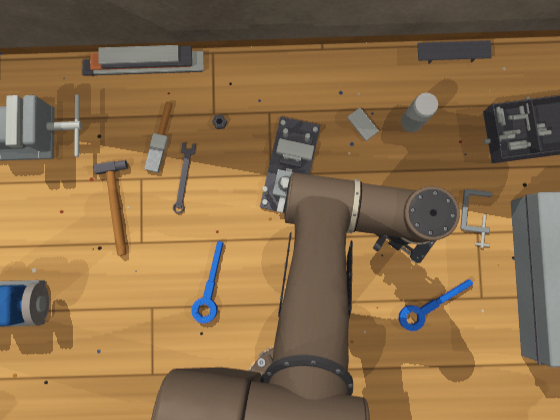

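```bash
python3 -m handwheel '[[[0,0,0.008,0,1],[0,0,0.008,0,1],[0,0,0.008,0,1]]]'|grep -E "tool_pos|force"; python3 -m handwheel '[[[0,0,0.008,0,1],[0,0,0.008,0,1],[0,0,0.008,0,1]]]'|grep -E "tool_pos|force"; python3 -m handwheel '[[[0,0,0.008,0,1],[0,0,0.008,0,1]]]'|grep -E "tool_pos|force"; python3 -m handwheel '[[[0,0,0.006,0,1],[0,0,0.006,0,1],[0,0,0,0,1]]]'; python3 st.py
python3 - <<'E'
from h import *
t=vision.snapshot("scene"); crop(t,180,90,320,250,5,"pics/s16.png")
E
```

```text
tool_pos: [0.4139, -0.2643, 0.0834]
force: [-3.1, 1.1, 2.3]
tool_pos: [0.4135, -0.2644, 0.0585]
force: [-2.5, 1.9, 2.4]
tool_pos: [0.4136, -0.2644, 0.0424]
force: [-1.3, 1.2, 1.6]
clock: 25.8
tool_pos: [0.4135, -0.2644, 0.0302]
orientation: [180.0, 0.0, -38.4]
force: [-2.0, 0.7, -0.2]
opening: 0.0159
t 25.8 p [ 0.414 -0.264  0.03 ] yaw -38.38 swing -24.3 R 0.2936 dir 61.68 F [-2.039  0.715 -0.165] Ftool -2.04 0.71 M [0.142 0.353 0.022] Tq -0.626 Tq+Mz -0.604
```

View pics/s16.png

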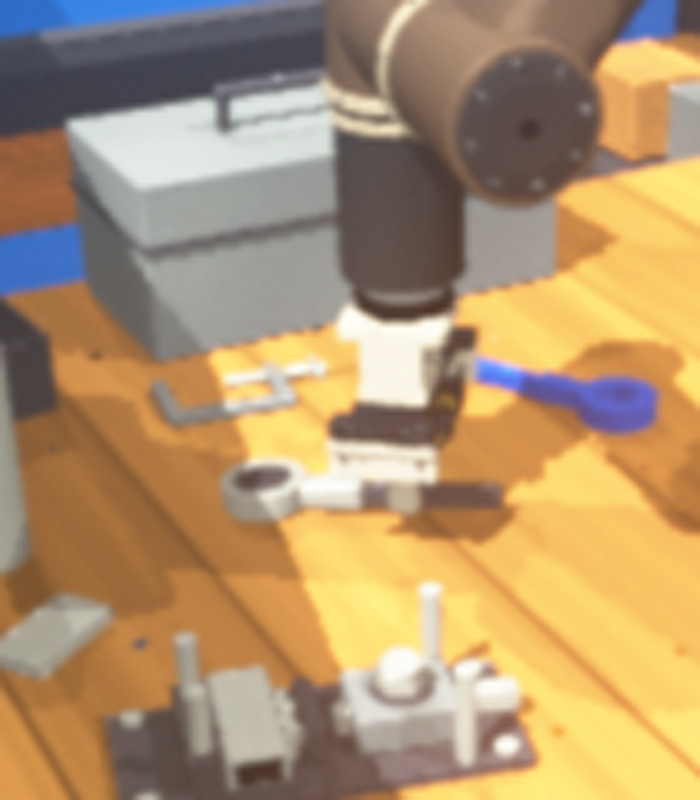

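Levelling nicely. I'll lower the remaining 9–10 mm.

```bash
python3 -m handwheel '[[[0,0,0.004,0,1],[0,0,0.003,0,1],[0,0,0,0,1]]]'|grep -E "tool_pos|force"; python3 -m handwheel '[[[0,0,0.002,0,1],[0,0,0,0,1]]]'|grep -E "tool_pos|force";python3 -m handwheel '[[[0,0,0.001,0,1],[0,0,0,0,1]]]'|grep -E "tool_pos|force"; python3 st.py
```

```text
tool_pos: [0.4138, -0.2644, 0.0241]
force: [-0.3, 1.6, -0.3]
tool_pos: [0.4138, -0.2644, 0.0223]
force: [-0.9, 0.6, 0.2]
tool_pos: [0.4137, -0.2644, 0.0214]
force: [-1.4, 1.3, 0.3]
t 26.4333 p [ 0.414 -0.264  0.021] yaw -38.37 swing -24.3 R 0.2934 dir 61.71 F [-1.356  1.299  0.282] Ftool -1.87 -0.18 M [ 0.136  0.304 -0.055] Tq -0.531 Tq+Mz -0.586
```

```bash
python3 -m handwheel '[[[0,0,0.001,0,1],[0,0,0.001,0,1],[0,0,0,0,1]]]'; python3 st.py
python3 - <<'E'
from h import *
t=vision.snapshot("scene"); crop(t,200,150,300,220,8,"pics/s17.png")
E
```

```text
clock: 26.68
tool_pos: [0.4137, -0.2644, 0.0203]
orientation: [180.0, -0.0, -38.3]
force: [-4.7, 3.3, 13.6]
opening: 0.0159
t 26.6833 p [ 0.414 -0.264  0.02 ] yaw -38.35 swing -24.2 R 0.2934 dir 61.71 F [-4.71   3.349 13.618] Ftool -5.77 0.3 M [ 1.289  1.613 -0.026] Tq -1.683 Tq+Mz -1.709
```

View pics/s17.png

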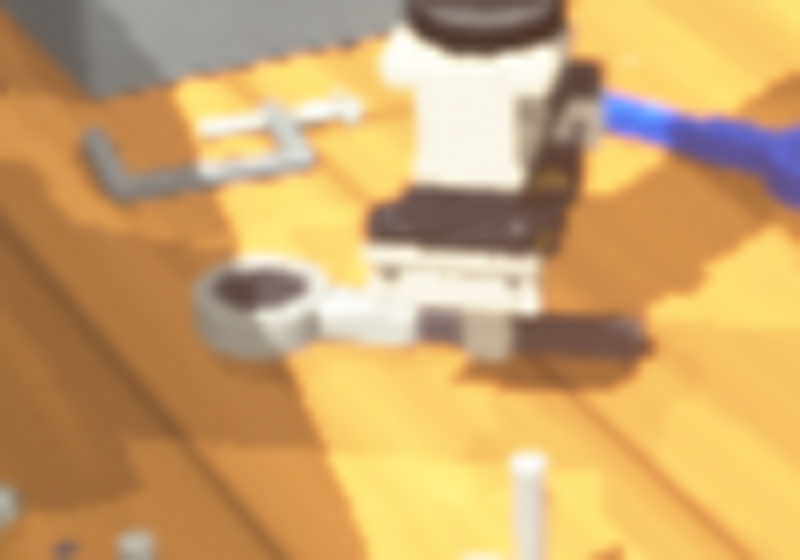

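It lies flat and bears on the bench (Fz about +14 N). I'll release, then retreat.

```bash
python3 -m handwheel '[[[0,0,-0.001,0,1],[0,0,0,0,0.8],[0,0,0,0,0.5],[0,0,0,0,0.2],[0,0,0,0,0],[0,0,0,0,0],[0,0,0,0,0],[0,0,0,0,0],[0,0,0,0,0],[0,0,0,0,0]]]'; python3 -m handwheel '[[[0,0,-0.01,0,0],[0,0,-0.02,0,0],[0,0,-0.03,0,0],[0,0,-0.03,0,0],[0,0,-0.03,0,0],[0,0,-0.03,0,0],[-0.03,0.01,0,0,0],[-0.03,0.02,0,0,0],[-0.03,0.02,0,0,0],[-0.03,0.02,0,0,0],[-0.03,0.02,0,0,0],[-0.03,0.02,0,0,0],[0,0.02,0,0,0],[0,0.02,0,0,0],[0,0,0,0,0],[0,0,0,0,0]]]'; python3 st.py
python3 - <<'E'
from h import *
t=vision.snapshot("scene"); cv2.imwrite("pics/s18.png",t["color"][...,::-1])
t=vision.snapshot("top"); cv2.imwrite("pics/t18.png",t["color"][...,::-1]); crop(t,250,105,330,225,5,"pics/t19.png")
E
```

```text
clock: 27.57
tool_pos: [0.4136, -0.2644, 0.0203]
orientation: [180.0, 0.0, -38.4]
force: [0.1, -0.6, 0.8]
opening: 0.0655
clock: 28.9
tool_pos: [0.1788, -0.2706, 0.1705]
orientation: [-180.0, -0.0, -38.5]
force: [0.6, -0.2, 0.1]
opening: 0.0875
t 28.9 p [ 0.179 -0.271  0.17 ] yaw -38.53 swing -24.4 R 0.4581 dir 35.28 F [ 0.597 -0.217  0.094] Ftool 0.6 -0.2 M [-0.048  0.12  -0.037] Tq 0.239 Tq+Mz 0.202
```

View pics/s18.png

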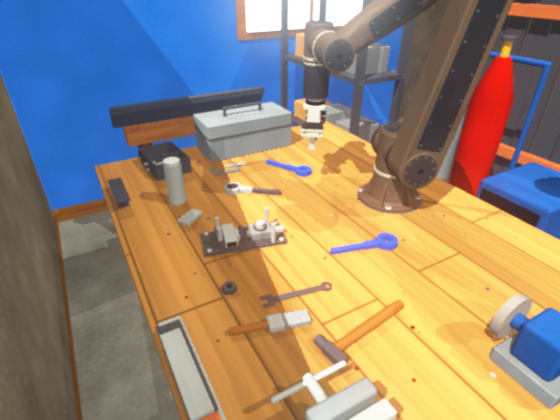

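View pics/t18.png

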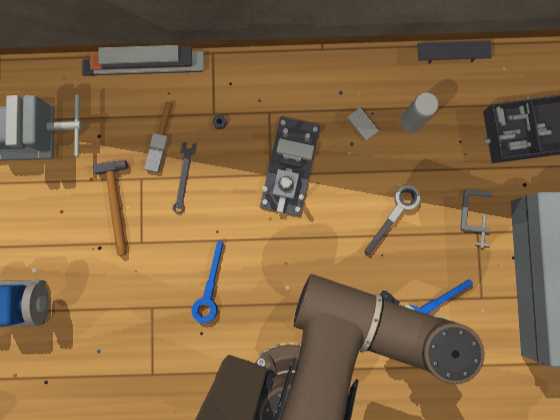

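View pics/t19.png

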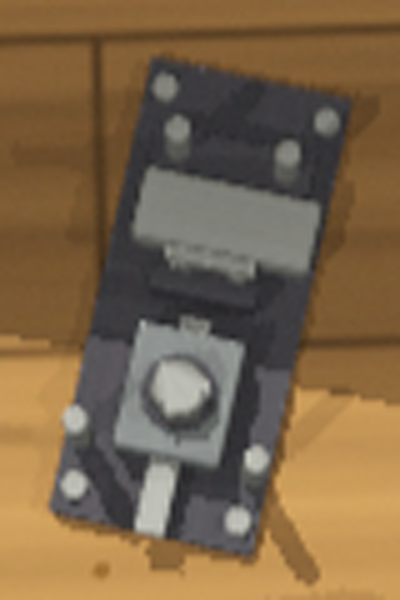

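```bash
python3 -c "
from plant import close_job; print(close_job())"
```

```text
the job is handed in; nothing more can be done
None
```

I clamped the tube and handed the job in at about 29 s of the 72 s allowed. By torque, the force on the tube is roughly 55–70 N; I could not measure it directly.

**What I did**
- I picked up the grey ring-head wrench and set it fully home on the hexagon (TCP z 0.062, as expected). Its handle looked level in the scene picture.
- I drove it with three clockwise strokes between the pins and slowed down on the third as it stiffened.
- I then lifted it off, laid it flat on the bench near where it first lay, and moved the gripper clear.

**Clamping force**

| | Free running | At the end |
|---|---|---|
| Torque while turning | about 0.75 N·m | about 1.1 N·m |
| Torque held still | about 0.58 N·m | about 1.04 N·m |

- The running torque points to about 58 N, and the held torque, corrected for its offset, to somewhat more (about 70–80 N). Both are above 40 N and below 110 N.
- The two readings do not agree exactly, and single readings scattered by about 0.1 N·m.

**Last pictures**
- The tube sits between the pad and the stop, and it no longer moved between the last pictures.
- The wrench lies flat, clear of the clamp.
- The bystanders and the blue look-alikes look unmoved.

**What went wrong:** during the lift-off the ring caught briefly on the hexagon, and the wrench pitched about 25–40° in the grip. It was never dropped, and it levelled again as I lowered it onto the bench. After that, I saw no change in the clamp or tube.

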